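Scrape and reload the warming plate

TASK

Clean down the snack bar's warming plate: first slide the orange heat slider fully home to its off stop, then, with the heat off, use the blue scraper block to scrape every toast crust off the plate into the crumb trough (do not touch crusts with the fingers). When the plate is clear, stand all the sauce tins from the green mat upright on the plate, and only then slide the heat up to exactly the green keep-warm clip. Finish with the scraper standing upright in its red tray, and leave the salt shaker, the can and the bowl alone.

Things in the scene. Friction and masses are not known exactly. Their poses are not given: they have to be found in the camera images.
- warmer: Fixed counter-top warming plate, 284 x 361 mm. Origin: on the counter under the plate's centre, z up. In its frame (mm): the steel plate spans x -95..95, y -140..140, top at z 45. Guards 8 thick, tops at z 57, close it at x = -95, x = 95 and y = 140; at y = -140 it ends openly at the crumb trough. A black control ledge, top z 30, lies at x -178..-103.
- trough (a point): Centre of the floor of the crumb trough beside the plate. In the warmer's frame it lies at (0, -172.5, 12) mm. The trough is 190 mm (x -95..95) by 65 mm (y -140..-205) inside, 33 mm deep below the plate's top; its other three walls rise to z 57, 12 mm above the plate.
- heat_top (a point): Centre of the top of the orange heat slider's grip (white line across it): a block 28 mm (warmer x) by 20 mm (warmer y) by 40 mm high, top 84.5 mm and foot 44.5 mm above the counter, on a 40 mm wide aluminium track along the warmer's y at warmer x -133 mm. About 1.5 N of friction; it stays where it is left.
- heat (a joint): Travel of the heat slider in m: 0 at the OFF end stop (its -y end in the warmer's frame, grip centre at warmer y -60 mm, blue end of the scale), 0.12 at the hottest (+y) end stop. The grip's warmer y is this value - 0.060.
- clip: Small green pointer clip, fixed on the ledge in front of the slider's track, 12 x 8 x 15 mm; it marks the keep-warm setting on the scale. Origin: its underside centre, on the ledge (z 30 mm). The slider is on the mark when the grip's centre has the same y, in the warmer's frame, as the clip.
- tray: Red open tray, fixed, 150 mm (its x) by 80 mm (its y), wall and floor 5 mm, rim 14 mm high; home of the scraper. Origin: centre of its underside, on the counter.
- scraper: Blue scraper block with a steel foot, standing upright, 0.15 to 0.31 kg. Foot 100 mm (its x) by 30 mm (its y) by 28 mm high; on it a handle 70 mm (x) by 20 mm (y), up to z 72 mm. Origin: centre of its underside, z up. Grip the handle across its 20 mm.
- mat: Flat green place mat on the counter, 250 mm (its x) by 80 mm (its y), no thicker than paper; the sauce tins wait on it, in a row along its x. Origin: its centre.
- shaker: Bystander: aluminium salt shaker, 40 mm across, 85 mm tall. Origin: underside centre.
- can: Bystander: red drinks can, 66 mm across, 115 mm tall. Origin: underside centre.
- bowl: Bystander: white bowl, 120 mm across the rim, 55 mm tall. Origin: underside centre.
- crust0: Hard toast crust, about 20 x 15 x 10 mm, 10 g, brown with a dark edge; lies loose on the plate. 3 to 6 of the 7 are there. Origin: underside centre.
- crust1: Hard toast crust, about 18 x 14 x 10 mm, 10 g, brown with a dark edge; lies loose on the plate. 3 to 6 of the 7 are there. Origin: underside centre.
- crust2: Hard toast crust, about 17 x 16 x 10 mm, 10 g, brown with a dark edge; lies loose on the plate. 3 to 6 of the 7 are there. Origin: underside centre.
- crust3: Hard toast crust, about 20 x 15 x 10 mm, 10 g, brown with a dark edge; lies loose on the plate. 3 to 6 of the 7 are there. Origin: underside centre.
- crust4: Hard toast crust, about 18 x 14 x 10 mm, 10 g, brown with a dark edge; lies loose on the plate. 3 to 6 of the 7 are there. Origin: underside centre.
- crust5: Hard toast crust, about 17 x 16 x 10 mm, 10 g, brown with a dark edge; lies loose on the plate. 3 to 6 of the 7 are there. Origin: underside centre.
- crust6: Hard toast crust, about 20 x 15 x 10 mm, 10 g, brown with a dark edge; lies loose on the plate. 3 to 6 of the 7 are there. Origin: underside centre.
- tin0: Closed steel sauce tin with a yellow lid and band, round, 52 mm across and 36 mm tall, 0.1 to 0.2 kg; waits upright on the mat. 2 to 4 of the 4 are there. Origin: underside centre, z up.
- tin1: Closed steel sauce tin with a yellow lid and band, round, 52 mm across and 36 mm tall, 0.1 to 0.2 kg; waits upright on the mat. 2 to 4 of the 4 are there. Origin: underside centre, z up.
- tin2: Closed steel sauce tin with a yellow lid and band, round, 52 mm across and 36 mm tall, 0.1 to 0.2 kg; waits upright on the mat. 2 to 4 of the 4 are there. Origin: underside centre, z up.
- tin3: Closed steel sauce tin with a yellow lid and band, round, 52 mm across and 36 mm tall, 0.1 to 0.2 kg; waits upright on the mat. 2 to 4 of the 4 are there. Origin: underside centre, z up.

How it is judged (in metres and radians):
On the way, in this order (a step that is already met when the one before it is completed fails the run):
1. the heat slider is home against its off stop (within 4 mm) (value of joint heat below 0.004 m), for 0.2 s.
2. every crust lies in the crumb trough, the tins still off the plate and the heat off (y of crust0 in the frame of warmer between -0.212 and -0.138 m and x of crust0 in the frame of warmer between -0.1 and 0.1 m and z of each of crust0, crust1, crust2, crust3, crust4, crust5, crust6 in the frame of warmer below 0.042 m and y of crust1 in the frame of warmer between -0.212 and -0.138 m and x of crust1 in the frame of warmer between -0.1 and 0.1 m and y of crust2 in the frame of warmer between -0.212 and -0.138 m and x of crust2 in the frame of warmer between -0.1 and 0.1 m and y of crust3 in the frame of warmer between -0.212 and -0.138 m and x of crust3 in the frame of warmer between -0.1 and 0.1 m and y of crust4 in the frame of warmer between -0.212 and -0.138 m and x of crust4 in the frame of warmer between -0.1 and 0.1 m and y of crust5 in the frame of warmer between -0.212 and -0.138 m and x of crust5 in the frame of warmer between -0.1 and 0.1 m and y of crust6 in the frame of warmer between -0.212 and -0.138 m and x of crust6 in the frame of warmer between -0.1 and 0.1 m and height (world z) of each of tin0, tin1, tin2, tin3 below 0.03 m and value of joint heat below 0.008 m), for 0.2 s.
3. every tin stands on the clean plate, the heat still off (y of crust0 in the frame of warmer between -0.212 and -0.138 m and x of crust0 in the frame of warmer between -0.1 and 0.1 m and z of each of crust0, crust1, crust2, crust3, crust4, crust5, crust6 in the frame of warmer below 0.042 m and y of crust1 in the frame of warmer between -0.212 and -0.138 m and x of crust1 in the frame of warmer between -0.1 and 0.1 m and y of crust2 in the frame of warmer between -0.212 and -0.138 m and x of crust2 in the frame of warmer between -0.1 and 0.1 m and y of crust3 in the frame of warmer between -0.212 and -0.138 m and x of crust3 in the frame of warmer between -0.1 and 0.1 m and y of crust4 in the frame of warmer between -0.212 and -0.138 m and x of crust4 in the frame of warmer between -0.1 and 0.1 m and y of crust5 in the frame of warmer between -0.212 and -0.138 m and x of crust5 in the frame of warmer between -0.1 and 0.1 m and y of crust6 in the frame of warmer between -0.212 and -0.138 m and x of crust6 in the frame of warmer between -0.1 and 0.1 m and x of tin0 in the frame of warmer between -0.085 and 0.085 m and y of tin0 in the frame of warmer between -0.13 and 0.13 m and z of tin0 in the frame of warmer between 0.042 and 0.05 m and angle between each of tin0, tin1, tin2, tin3's own z axis and vertical below 0.1 rad and linear speed of each of tin0, tin1, tin2, tin3 below 0.02 m/s and x of tin1 in the frame of warmer between -0.085 and 0.085 m and y of tin1 in the frame of warmer between -0.13 and 0.13 m and z of tin1 in the frame of warmer between 0.042 and 0.05 m and x of tin2 in the frame of warmer between -0.085 and 0.085 m and y of tin2 in the frame of warmer between -0.13 and 0.13 m and z of tin2 in the frame of warmer between 0.042 and 0.05 m and x of tin3 in the frame of warmer between -0.085 and 0.085 m and y of tin3 in the frame of warmer between -0.13 and 0.13 m and z of tin3 in the frame of warmer between 0.042 and 0.05 m and value of joint heat below 0.008 m), for 0.2 s.
At the end, for the whole second after the job is handed in: every crust lies in the trough, below the plate's top; every tin stands upright on the plate at rest; the slider's centre is within 4 mm of the clip along the track; the scraper stands upright on the tray's floor, at rest and released (y of crust0 in the frame of warmer between -0.212 and -0.138 m and x of crust0 in the frame of warmer between -0.1 and 0.1 m and z of each of crust0, crust1, crust2, crust3, crust4, crust5, crust6 in the frame of warmer below 0.042 m and y of crust1 in the frame of warmer between -0.212 and -0.138 m and x of crust1 in the frame of warmer between -0.1 and 0.1 m and y of crust2 in the frame of warmer between -0.212 and -0.138 m and x of crust2 in the frame of warmer between -0.1 and 0.1 m and y of crust3 in the frame of warmer between -0.212 and -0.138 m and x of crust3 in the frame of warmer between -0.1 and 0.1 m and y of crust4 in the frame of warmer between -0.212 and -0.138 m and x of crust4 in the frame of warmer between -0.1 and 0.1 m and y of crust5 in the frame of warmer between -0.212 and -0.138 m and x of crust5 in the frame of warmer between -0.1 and 0.1 m and y of crust6 in the frame of warmer between -0.212 and -0.138 m and x of crust6 in the frame of warmer between -0.1 and 0.1 m and x of tin0 in the frame of warmer between -0.085 and 0.085 m and y of tin0 in the frame of warmer between -0.13 and 0.13 m and z of tin0 in the frame of warmer between 0.042 and 0.05 m and angle between each of tin0, tin1, tin2, tin3, scraper's own z axis and vertical below 0.1 rad and linear speed of each of tin0, tin1, tin2, tin3, scraper below 0.02 m/s and x of tin1 in the frame of warmer between -0.085 and 0.085 m and y of tin1 in the frame of warmer between -0.13 and 0.13 m and z of tin1 in the frame of warmer between 0.042 and 0.05 m and x of tin2 in the frame of warmer between -0.085 and 0.085 m and y of tin2 in the frame of warmer between -0.13 and 0.13 m and z of tin2 in the frame of warmer between 0.042 and 0.05 m and x of tin3 in the frame of warmer between -0.085 and 0.085 m and y of tin3 in the frame of warmer between -0.13 and 0.13 m and z of tin3 in the frame of warmer between 0.042 and 0.05 m and y of heat_top in the frame of clip between -0.004 and 0.004 m and x of scraper in the frame of tray between -0.035 and 0.035 m and y of scraper in the frame of tray between -0.03 and 0.03 m and z of scraper in the frame of tray below 0.009 m and velocity of joint heat between -0.005 and 0.005 m/s); the robot touches nothing.
It fails at once if a bystander (salt shaker, can, bowl) is moved more than 20 mm (distance of any of shaker, can, bowl from where it was at the start of the episode above 0.02 m).
It fails at once if the fingers push or hold a crust (contact force between the fingers and crust0 above 0.2 N or contact force between the fingers and crust1 above 0.2 N or contact force between the fingers and crust2 above 0.2 N or contact force between the fingers and crust3 above 0.2 N or contact force between the fingers and crust4 above 0.2 N or contact force between the fingers and crust5 above 0.2 N or contact force between the fingers and crust6 above 0.2 N).
Of crust0, crust1, crust2, crust3, crust4, crust5, crust6 only 3 to 6 are there at a start; the rules pass over those that are not, and their reading is None.
Of tin0, tin1, tin2, tin3 only 2 to 4 are there at a start; the rules pass over those that are not, and their reading is None.
At some moment in a run one of scraper, tin0, tin1, tin2, tin3 may be knocked a few centimetres aside while the robot is not near it.
Once in a run the grip may slacken for a moment while it holds something.
It also fails if it takes over 210 s, if anything falls off the work surface, if the arm or the gripper's body presses on something with over 40 N, if the wrist force passes 120 N, or if a joint passes its speed limit or range.

ROBOT

A 6-joint arm with a two-finger parallel gripper is mounted at the origin on the work surface. World frame = base frame: x ahead of the robot, y to its left, z up, the work surface at z = 0. Lengths are in mm, angles in rad, forces in N, time in s.
With the tool pointing down it reaches from about 275 to 1000 mm from the base axis. Payload 8.4 kg.
Tool frame: the origin (TCP) lies on the centre line of the jaws, within the pads' length; the fingertips stand 22 mm ahead of it and the grasp point (between the pads) lies 3 mm ahead of it; z points along the fingers, y is the direction in which the jaws open and shut (so a half turn about z gives the same grasp; the last joint's range is limited). The gripper opens to 85 mm and grips with 20 to 120 N. Pads are 22 mm wide; open, the fingers measure 114 mm over their backs; the gripper's body (76 mm by 85 mm) begins 54 mm behind the grasp point. The pads swing forward as they close: fully open they stand 13 mm farther back than shut.
Start: joints at [-1.26, 0.353, 1.633, -0, 1.155, -0.002], TCP at [192.326, -594.675, 253.281] pointing down, gripper open.
Joint ranges: [-2.63, 2.63], [-0.92, 2.1], [0.06, 2.66], [-1.3, 4.44], [0, 2.69], [-3.02, 3.02]. Speed limits (rad/s): [2.22, 2.22, 2.79, 3.14, 3.14, 3.14].

INTERFACE

Orientations are given as [roll, pitch, yaw] about the fixed x, y, z axes, in that order (R = Rz(yaw) Ry(pitch) Rx(roll)).
In Python, from rig import r gives the robot as it stands.
- The arm moves only by the tool carry_out, never from a script. Its argument "rows" is text: rows parted by semicolons, each of 5 numbers parted by spaces: the opening, from 0 (shut) to 1 (fully open), then the shift along the tool's x, y, z in units of 30 mm (1.0 is 30 mm), then the turn about the tool's z in units of 8 degrees (1.0 is 8 degrees). A call has 1 to 12 rows; each row shifts and turns the commanded pose from where the row before left it, along the tool's axes as they then stand; what a row does not reach is not made up. A row lasts 1/8 s, in which the tool goes at most 62.5 mm and 10.7 degrees, less where a joint would pass 70% of its speed; a pose out of reach is approached as far as the arm can. A call is refused whole if a number of a shift passes 1 or a number of a turn 1, either way. A call with a gripper value outside its range is refused whole. The fingers move at their own pace and stop on an object; "newtons" is the grip in N (left out, the last holds). Time passes only in rows, so rows that do not move let the fingers close. It gives the time, the measured TCP pose, the force and the opening at its end, in the units of the state.
- r.sense(): the state, without advancing time (a new reading comes with each control period).
- r.grab_frame(name): name is "scene" or "top" or "wrist"; returns the picture (400x640x3 uint8, blue, green, red); there is no depth.
- r.get_calibration(name): a dict with "intrinsics" (3x3 intrinsics, pixels), "position" and "rotation" of the camera in the world. Camera axes: x right, y up, looking along -z (the intrinsics and any distortion apply to the point x, -y, -z); pixel columns grow to the right and rows downward; lengths in mm; the calibration is good to about 2 mm. A picture is of the moment at which its call begins: read the wrist's pose just before it. get_calibration takes no time and is no camera call; for the wrist camera it gives the pose at the moment of the call.
- r.sign_off(): hands the job in, once; it reports no verdict.
The state is a dict: "clock": time; "qpos": joint angles; "qvel": joint speeds; "joint_efforts": joint torques, N m; "eef_pos": TCP position; "tcp_rot": TCP orientation; "contact_force": force on the tool from outside, world axes, zero at the start; "wrist_torque": the same for the moment, N m; "opening": opening from 0.0 (shut) to 1.0 (fully open).
Only numpy, scipy, OpenCV 4.12 (cv2) and the standard library are available. Lean on these libraries where they do the work, as an engineer would, in place of code of your own. Each camera call takes 0.05 s, during which the arm holds its last target.

## Working session

There is one attempt and no reset: what is moved stays moved. The work goes in short steps, Python scripts to look and compute and a tool call to move; the robot and the scene stay as the last step left them, time stands still between calls to the robot, and variables do not carry over. Pictures are saved under pics/ and viewed, and the job is handed in when it is done.

Besides the shell and the picture viewer there is one more tool, called as name(argument=value, ...) on one line, values as JSON. carry_out: Moves the arm, as the interface text tells. Its arguments: {"type":"object","properties":{"rows":{"type":"string"},"newtons":{"type":"number"}},"required":["rows"]}

```bash
ls; mkdir -p pics; python3 - <<'E'
from rig import r
import cv2
print(r.sense())
for n in ["scene","top","wrist"]:
    c=r.get_calibration(n); print(n,c)
    cv2.imwrite(f"pics/{n}0.png",r.grab_frame(n))
E
```

```text
pics
{'clock': 0.0, 'qpos': array([-1.26039863e+00,  3.53642929e-01,  1.63418629e+00,  4.10320027e-05,
        1.15522985e+00, -2.41060879e-03]), 'qvel': array([-0.00055994,  0.0011701 , -0.00079398, -0.00017792,  0.00219742,
       -0.00137572]), 'joint_efforts': array([-2.06538214e-03, -6.05261850e+01, -3.42068160e+01, -2.18614796e-04,
        9.33528703e-03,  2.62637059e-05]), 'eef_pos': array([ 192.18946274, -594.20730509,  252.54262459]), 'tcp_rot': array([-3.14012634e+00, -4.10501750e-05,  3.12791685e-01]), 'contact_force': array([-0.2464707 , -0.37688783,  0.27457477]), 'wrist_torque': array([ 0.06114288,  0.00650716, -0.05567186]), 'opening': 0.997729302594861}
scene {'intrinsics': array([[397.75264064,   0.        , 318.52022783],
       [  0.        , 397.75264064, 197.3444049 ],
       [  0.        ,   0.        ,   1.        ]]), 'position': array([ 874.12477162, -610.04300662, 1007.31094079]), 'rotation': array([0.62752289, 0.01194625, 0.42488424])}
top {'intrinsics': array([[435.31205138,   0.        , 314.19811318],
       [  0.        , 435.31205138, 195.54816879],
       [  0.        ,   0.        ,   1.        ]]), 'position': array([ 448.94963336,   11.93719925, 1032.42568542]), 'rotation': array([ 0.12076343, -0.02577254, -1.56740769])}
wrist {'intrinsics': array([[278.71398853,   0.        , 318.26056743],
       [  0.        , 278.71398853, 196.99907796],
       [  0.        ,   0.        ,   1.        ]]), 'position': array([ 257.17998365, -573.05912076,  374.80430018]), 'rotation': array([-2.74088627e-01,  9.20282482e-04, -1.25682066e+00])}
```

View pics/scene0.png

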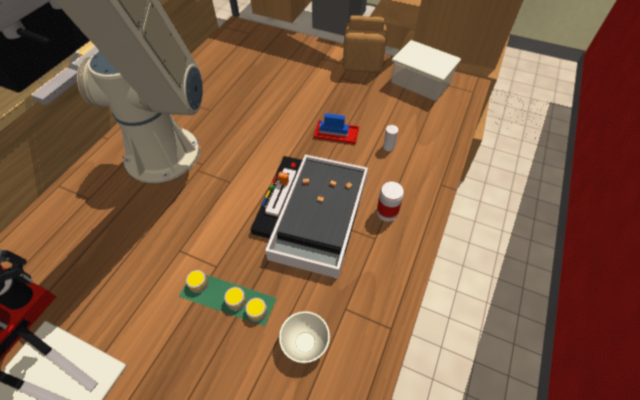

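View pics/top0.png

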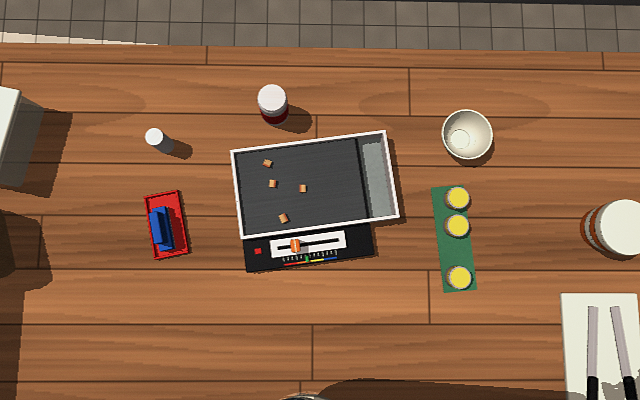

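View pics/wrist0.png

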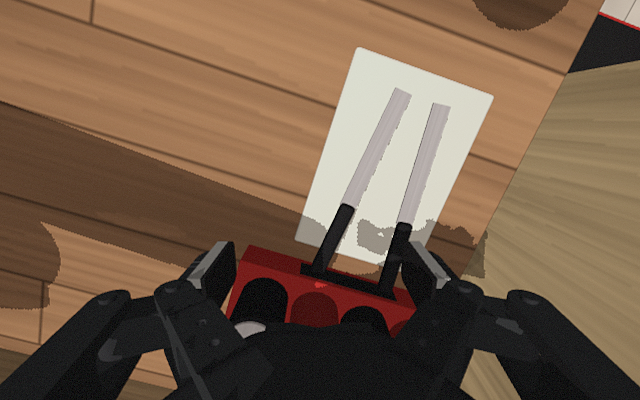

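```bash
cat > h.py <<'E'
from rig import r
import numpy as np, cv2
from scipy.spatial.transform import Rotation as R
def cal(n):
    c=r.get_calibration(n); return c['intrinsics'],np.array(c['position']),R.from_euler('xyz',c['rotation']).as_matrix()
def proj(c,P):
    K,p,M=c; q=(np.atleast_2d(P)-p)@M; q=q*[1,-1,-1]; q=q@K.T; return q[:,:2]/q[:,2:]
def ray(c,uv):
    K,p,M=c; d=np.linalg.inv(K)@[uv[0],uv[1],1]; d=M@(d*[1,-1,-1]); return p,d
def onz(c,uv,z):
    p,d=ray(c,uv); return p+d*(z-p[2])/d[2]
def tri(obs):
    A=np.zeros((3,3));b=np.zeros(3)
    for c,uv in obs:
        p,d=ray(c,uv); d=d/np.linalg.norm(d); Q=np.eye(3)-np.outer(d,d); A+=Q;b+=Q@p
    return np.linalg.solve(A,b)
def crop(img,x0,y0,x1,y1,f,name):
    cv2.imwrite('pics/'+name,cv2.resize(img[y0:y1,x0:x1],None,fx=f,fy=f,interpolation=cv2.INTER_CUBIC))
E
python3 - <<'E'
from h import *
t=cv2.imread('pics/top0.png'); s=cv2.imread('pics/scene0.png')
crop(t,220,120,420,280,4,'a1.png'); crop(t,130,110,230,270,3.6,'a2.png'); crop(t,420,100,500,300,3,'a3.png')
crop(s,240,100,380,280,3.3,'a4.png'); crop(s,170,250,290,330,5,'a5.png')
E
```

```text
(no output)
```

View pics/a1.png

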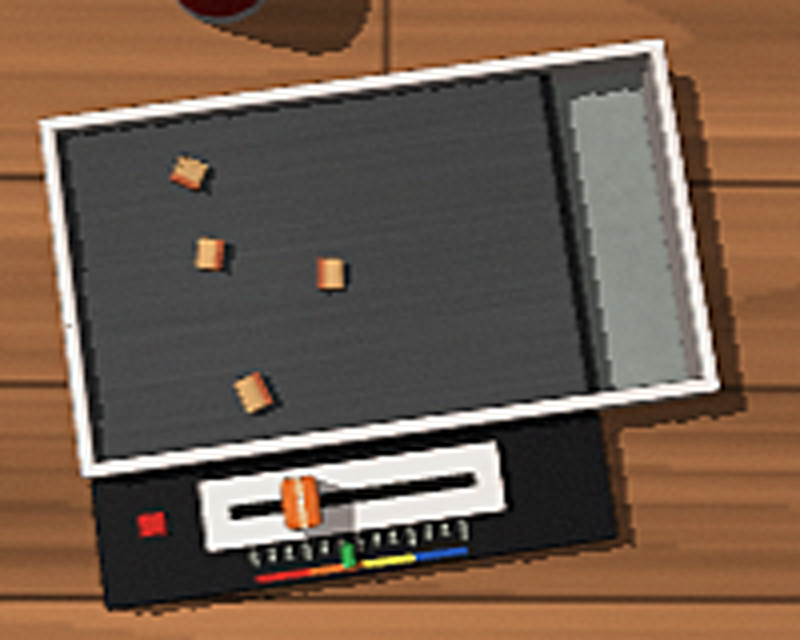

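View pics/a2.png

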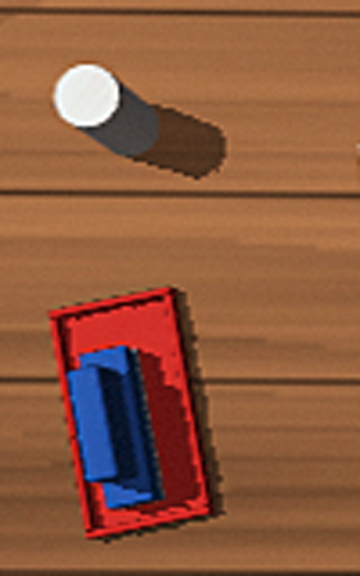

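View pics/a3.png

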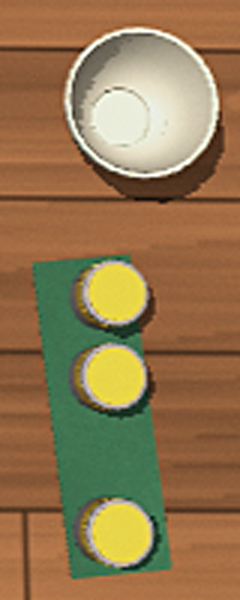

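View pics/a4.png

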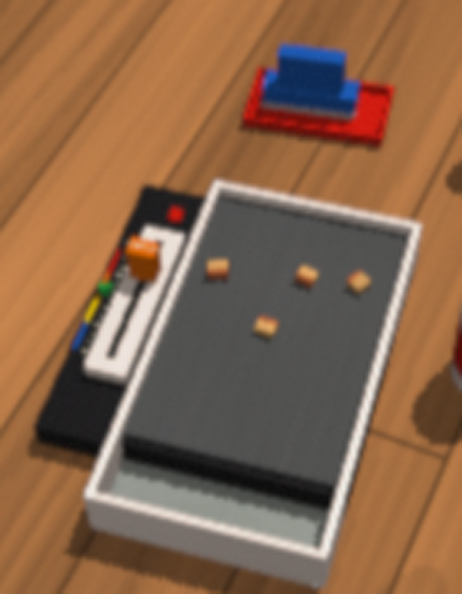

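View pics/a5.png

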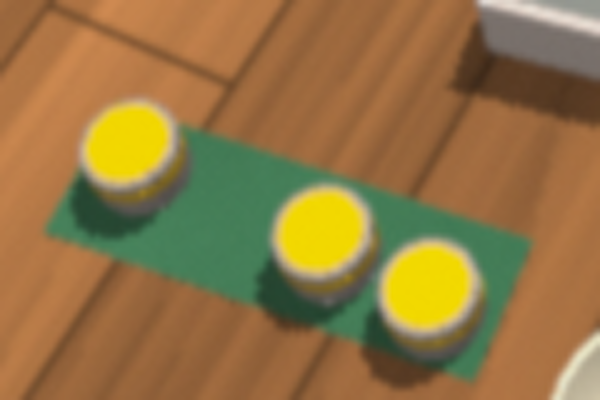

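```bash
cat > m0.py <<'E'
from h import *
from scipy.optimize import least_squares
T=cal('top');S=cal('scene')
L=np.array([[-103,148,57],[103,148,57],[103,-213,57],[-103,-213,57]],float)
# top img: left = world +y => y148 at left; up = +x
tp=np.array([[242,238],[230,150.5],[385.75,130.5],[399.5,216]])
sp=np.array([[305.8,155.2],[366.7,168.2],[338.5,267.5],[266.7,250]])
def W(p,L): return R.from_euler('z',p[2]).apply(L)+[p[0],p[1],0]
f=lambda p:np.r_[(proj(T,W(p,L))-tp).ravel(),(proj(S,W(p,L))-sp).ravel()]
s=least_squares(f,[450,50,0.1]); print('warmer',s.x,np.round(s.fun,1))
wp=s.x
def inW(P): return R.from_euler('z',-wp[2]).apply(np.array(P)-[wp[0],wp[1],0])
A=lambda u,v:(220+u/4,120+v/4)
def two(n,t,s):
    P=tri([(T,t),(S,s)]); print(n,P.round(1),'W',inW(P).round(1), 'err',(proj(T,P)-t).round(1),(proj(S,P)-s).round(1))
two('slider',A(301,503),(283.3,174.2)); print(inW(onz(T,A(301,503),84.5)))
two('clip',A(348,555),(271.8,187.3)); print(inW(onz(T,A(348,553),45)))
for t,s_ in [((458.3,197.7),(256,307.6)),((457.7,225.7),(234.6,296.4)),((459,277.3),(196,279))]:
    two('tin',t,s_); print(onz(T,t,36))
for c in [(190,172),(210,254),(331,273),(253,393)]: print('crust',inW(onz(T,A(*c),55)).round())
B=lambda u,v:(130+u/3.6,110+v/3.6)
print('handle top',[onz(T,B(*c),76).round() for c in [(68,370),(100,363),(117,480),(85,482)]])
print('tray rim',[onz(T,B(*c),14).round() for c in [(48,312),(175,288),(213,515),(88,540)]])
print('shaker',onz(T,B(87,95),85)); print('can',onz(T,(272,98),115)); print('bowl',onz(T,(420+142/3,100+102/3),55))
E
python3 m0.py
```

```text
warmer [5.91615446e+02 1.89620945e+01 1.44360947e-01] [-1.5  1.3 -0.4 -1.2 -0.3 -1.8  0.5  0.8 -1.2 -0.9  1.  -0.8  0.4  2.1
 -1.9  0.6]
slider [455.6  29.2  85.5] W [-133.1   29.7   85.5] err [[-0.3 -0.5]] [[-0.4  0.1]]
[-134.29207965   29.15234401   84.5       ]
clip [426.    2.7  37.2] W [-166.2    7.8   37.2] err [[-0.1 -0.2]] [[-0.1  0. ]]
[-165.29152761    7.4717779    45.        ]
tin [ 568.5 -348.8   33.2] W [ -75.8 -360.6   33.2] err [[-0.3 -0.4]] [[-0.5  0.1]]
[ 567.14025331 -348.51927993   36.        ]
tin [ 503.3 -345.2   32.5] W [-139.8 -347.7   32.5] err [[-0.3 -0.4]] [[-0.5  0.1]]
[ 502.08670251 -344.72647049   36.        ]
tin [ 384.8 -344.8   31.6] W [-257.  -330.2   31.6] err [[-0.1 -0.1]] [[-0.1  0. ]]
[ 384.84658452 -343.4096027    36.        ]
crust [60. 67. 55.]
crust [12. 62. 55.]
crust [-8. -5. 55.]
crust [-70.  48.  55.]
handle top [array([525., 348.,  76.]), array([529., 329.,  76.]), array([459., 316.,  76.]), array([457., 335.,  76.])]
tray rim [array([567., 385.,  14.]), array([584., 304.,  14.]), array([437., 274.,  14.]), array([421., 352.,  14.])]
shaker [693.3490484  341.88541293  85.        ]
can [773.75996684  81.30179493 115.        ]
bowl [ 714.07328951 -368.31608793   55.        ]
```

```bash
cat > p.py <<'E'
import sys
from h import *
def plan(t,yaw=None):
    s=r.sense(); p=s['eef_pos'];ty=s['tcp_rot'][2]
    if yaw is None: yaw=ty
    d=np.array(t)-p; turn=-np.degrees((yaw-ty+np.pi)%(2*np.pi)-np.pi)/8
    M=R.from_euler('xyz',[np.pi,0,yaw]).as_matrix(); u=M.T@d/30
    print('clock',round(s['clock'],1),'at',p.round(1),s['tcp_rot'].round(3),'F',s['contact_force'].round(1),'op',round(s['opening'],3))
    print('turn units',round(turn,2),'then shift units',u.round(2),'min rows',np.ceil(abs(u).max()))
if __name__=='__main__':
    a=[float(x) for x in sys.argv[1:]]
    plan(a[:3],a[3] if len(a)>3 else None)
E
python3 p.py 440 25 250 0.144
```

```text
clock 0.1 at [ 192.2 -594.3  252.7] [-3.14  -0.     0.313] F [-0.1 -1.  -1.1] op 1.0
turn units 1.21 then shift units [ 11.14 -19.25   0.09] min rows 20.0
```

carry_out(rows="1 0 0 0 0.6; 1 0 0 0 0.61; 1 0.56 -0.96 0 0; 1 0.56 -0.96 0 0; 1 0.56 -0.96 0 0; 1 0.56 -0.96 0 0; 1 0.56 -0.96 0 0; 1 0.56 -0.96 0 0; 1 0.56 -0.96 0 0; 1 0.56 -0.96 0 0; 1 0.56 -0.96 0 0; 1 0.56 -0.96 0 0")

```text
clock: 1.65
eef_pos: [317.5, -284.5, 253.2]
tcp_rot: [-3.141, 0.0, 0.144]
contact_force: [-0.2, 0.6, -0.4]
opening: 0.998
```

carry_out(rows="1 0.56 -0.96 0 0; 1 0.56 -0.96 0 0; 1 0.56 -0.96 0 0; 1 0.56 -0.96 0 0; 1 0.56 -0.96 0 0; 1 0.56 -0.96 0 0; 1 0.56 -0.96 0 0; 1 0.56 -0.96 0 0; 1 0.56 -0.96 0 0; 1 0.56 -0.96 0 0; 1 0 0 0 0; 1 0 0 0 0")

```text
clock: 3.15
eef_pos: [441.9, 23.3, 253.0]
tcp_rot: [3.141, 0.001, 0.145]
contact_force: [-0.1, -0.4, -0.6]
opening: 1.002
```

```bash
cat > snap.py <<'E'
import sys,pickle
from h import *
n,name=sys.argv[1:3]
c=cal(n); im=r.grab_frame(n); cv2.imwrite('pics/'+name+'.png',im); pickle.dump(c,open('pics/'+name+'.pkl','wb'))
E
python3 snap.py wrist w1; python3 p.py 455 29 75 0.144
```

```text
clock 3.2 at [441.8  23.  253.1] [3.141e+00 1.000e-03 1.440e-01] F [ 0.2 -0.3  0.3] op 1.001
turn units -0.0 then shift units [ 0.46 -0.13  5.94] min rows 6.0
```

View pics/w1.png

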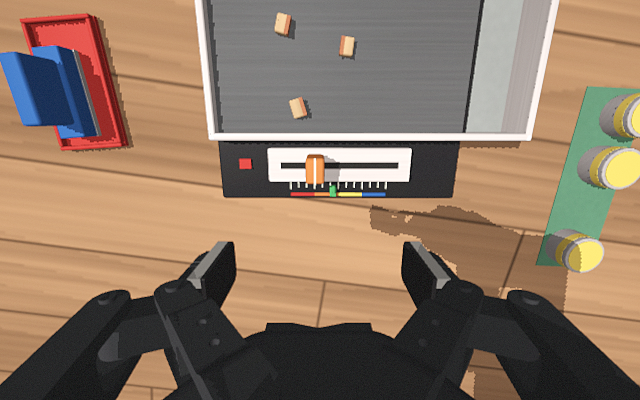

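```bash
cat >> m0.py <<'E'
print('---')
import pickle
C=pickle.load(open('pics/w1.pkl','rb'))
print(proj(C,W(wp,L)).round(1)); 
print('slider',proj(C,W(wp,np.array([[-133,29.4,84.5],[-165.5,7.5,45]]))).round(1))
im=cv2.imread('pics/w1.png'); crop(im,200,100,380,205,4.4,'w1c.png'); crop(im,0,0,140,160,4,'w1s.png')
E
python3 m0.py | sed '1,/---/d'
```

```text
[[209.5 140.3]
 [186.1 -87.3]
 [577.7 -86.5]
 [531.1 140.7]]
slider [[315.  171.3]
 [333.3 191.7]]
```

View pics/w1c.png

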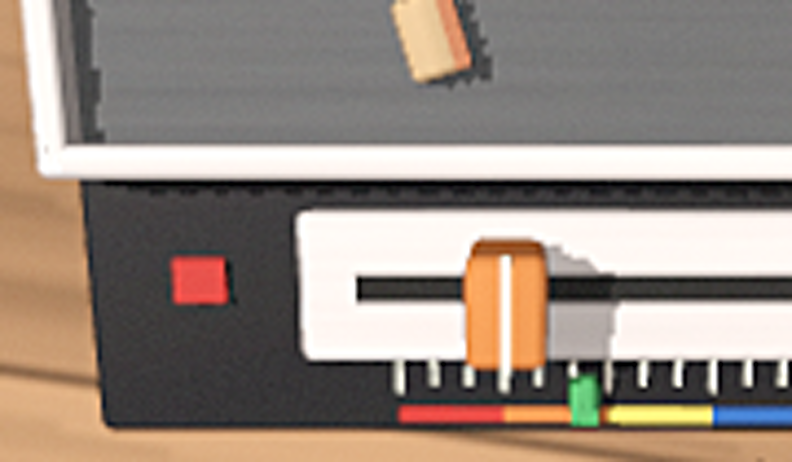

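View pics/w1s.png

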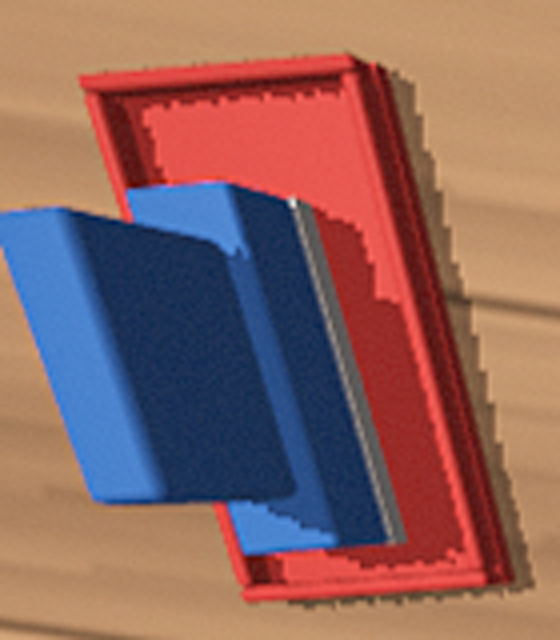

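carry_out(rows="1 0.46 -0.14 0.9 0; 1 0 0 1 0; 1 0 0 1 0; 1 0 0 1 0; 1 0 0 1 0; 1 0 0 1 0; 1 0 0 0 0; 0 0 0 0 0; 0 0 0 0 0; 0 0 0 0 0; 0 0 0 0 0", newtons=30)

```text
clock: 4.58
eef_pos: [455.8, 29.7, 77.0]
tcp_rot: [3.141, -0.001, 0.144]
contact_force: [-0.4, -0.6, 8.0]
opening: 0.23
```

```bash
python3 snap.py wrist w2; python3 p.py 456 29.7 75 0.144
```

```text
clock 4.6 at [455.8  29.7  77. ] [ 3.141e+00 -1.000e-03  1.440e-01] F [-0.9 -1.4  7.5] op 0.228
turn units -0.0 then shift units [0.01 0.   0.07] min rows 1.0
```

View pics/w2.png

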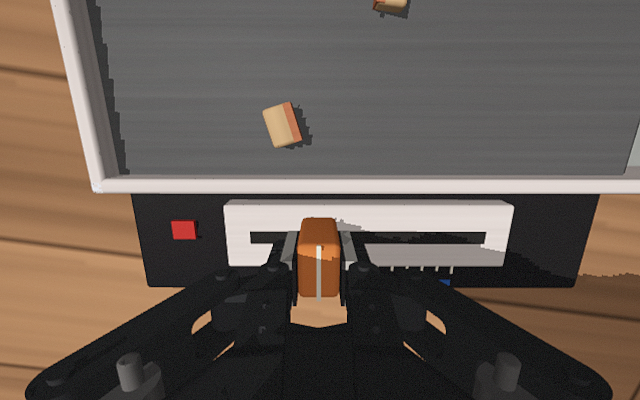

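carry_out(rows="0 0 0.5 0 0; 0 0 0.5 0 0; 0 0 0.5 0 0; 0 0 0.5 0 0; 0 0 0.5 0 0; 0 0 0.4 0 0; 0 0 0 0 0")

```text
clock: 5.5
eef_pos: [468.3, -57.2, 77.0]
tcp_rot: [3.141, -0.001, 0.143]
contact_force: [-1.8, -1.3, 8.4]
opening: 0.228
```

carry_out(rows="0 0 0.05 0 0; 0 0 0.05 0 0; 0 0 0.05 0 0; 0 0 0.05 0 0; 0 0 0 0 0")

```text
clock: 6.12
eef_pos: [468.5, -59.3, 77.0]
tcp_rot: [-3.137, -0.0, 0.141]
contact_force: [-1.1, 25.9, 11.8]
opening: 0.231
```

carry_out(rows="0.5 0 0 0 0; 0.8 0 0 0 0; 1 0 0 0 0; 1 0 0 -1 0; 1 0 0 -1 0; 1 0 0 -1 0; 1 0 0 -1 0")

```text
clock: 7.0
eef_pos: [468.5, -62.6, 197.2]
tcp_rot: [3.141, 0.0, 0.143]
contact_force: [0.1, -0.6, 0.1]
opening: 1.005
```

```bash
python3 snap.py wrist w3; python3 snap.py top t3;python3 - <<'E'
from h import *
t=cv2.imread('pics/t3.png');crop(t,130,110,430,280,2.6,'t3c.png')
E
python3 p.py 420 280 250 0.2
```

```text
clock 7.1 at [470.5 -62.8 199.1] [ 3.14  -0.005  0.144] F [ 0.7  0.1 -0.3] op 0.996
turn units -0.4 then shift units [  0.62 -11.53  -1.7 ] min rows 12.0
```

View pics/w3.png

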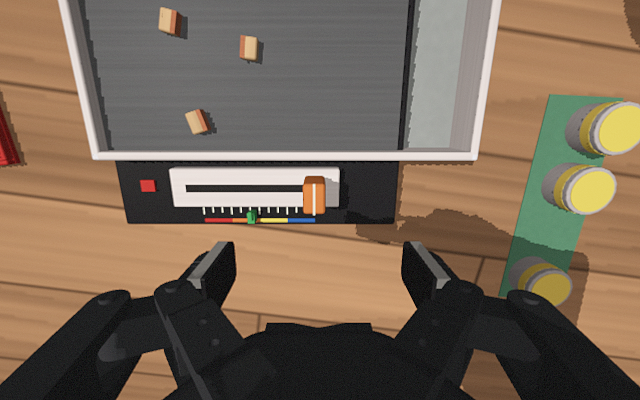

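View pics/t3c.png

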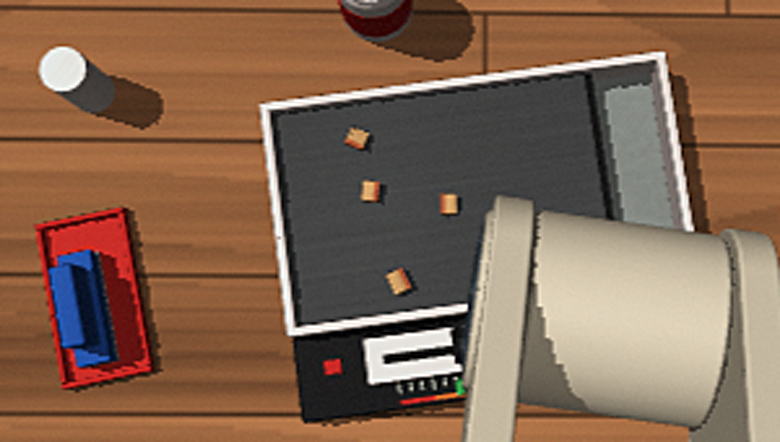

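carry_out(rows="1 0 0 0 -0.4; 1 -0.08 -0.98 0 0; 1 -0.08 -0.98 0 0; 1 -0.08 -0.98 0 0; 1 -0.08 -0.98 0 0; 1 -0.08 -0.98 0 0; 1 -0.08 -0.98 0 0; 1 -0.08 -0.98 0 0; 1 -0.08 -0.98 0 0; 1 -0.08 -0.98 0 0; 1 -0.08 -0.98 0 0; 1 -0.08 -0.98 0 0")

```text
clock: 8.6
eef_pos: [378.0, 249.9, 195.4]
tcp_rot: [3.141, 0.001, 0.199]
contact_force: [1.0, -0.3, 0.5]
opening: 1.003
```

carry_out(rows="1 -0.08 -0.98 0 0; 1 0 -0.6 0 0; 1 0 0 0 0")

```text
clock: 8.98
eef_pos: [366.7, 295.8, 195.8]
tcp_rot: [3.141, 0.0, 0.201]
contact_force: [-0.7, -0.6, 0.5]
opening: 1.003
```

```bash
python3 snap.py wrist w4;python3 p.py 492 332 250 0.2
```

```text
clock 9.0 at [366.8 295.1 195.8] [3.141e+00 1.000e-03 2.010e-01] F [-0.   0.3  0.2] op 0.996
turn units 0.0 then shift units [ 4.34 -0.37 -1.81] min rows 5.0
```

View pics/w4.png

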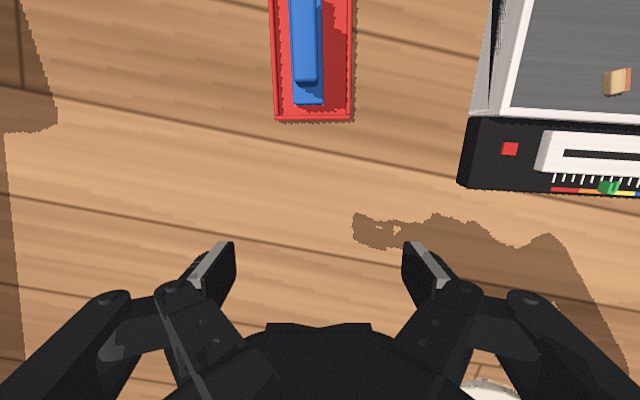

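carry_out(rows="1 1 -0.2 0 0; 1 1 -0.17 0 0; 1 0.5 0 0 0; 1 0 0 0 0; 1 0 0 0 0")

```text
clock: 9.65
eef_pos: [437.2, 320.2, 196.0]
tcp_rot: [3.141, 0.001, 0.199]
contact_force: [-1.0, -0.5, 0.3]
opening: 1.003
```

```bash
python3 snap.py wrist w5;python3 p.py 492 332 250 0.2
```

```text
clock 9.7 at [437.3 320.4 196.1] [3.141e+00 1.000e-03 2.000e-01] F [ 0.8  0.9 -0.7] op 0.998
turn units -0.0 then shift units [ 1.87 -0.02 -1.8 ] min rows 2.0
```

View pics/w5.png

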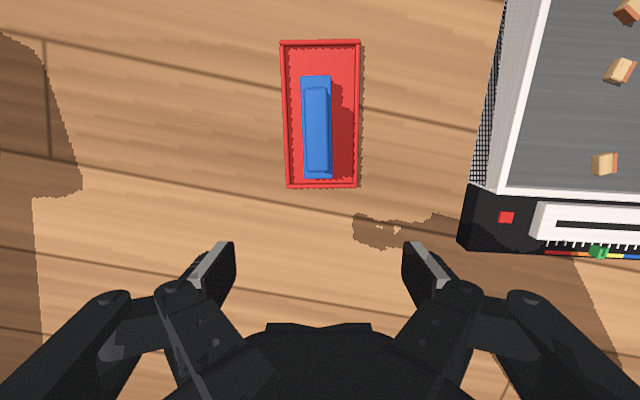

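```bash
cat > m1.py <<'E'
from h import *; import pickle
C=pickle.load(open('pics/w5.pkl','rb'));T=cal('top')
im=cv2.imread('pics/w5.png'); crop(im,270,30,370,195,3.6,'w5c.png')
c=[(303,88),(327,88),(328,172),(305,172)]
P=np.array([onz(C,x,77) for x in c]); print(P.round(1),P.mean(0)); 
d=(P[0]-P[3]+P[1]-P[2]); print('yaw',np.arctan2(d[1],d[0]))
Q=np.array([onz(C,x,14) for x in [(280,40),(360.5,40),(360.5,187),(287,187)]]);print(Q.round(1),Q.mean(0))
d=(Q[0]-Q[3]+Q[1]-Q[2]); print('yaw',np.arctan2(d[1],d[0]))
print(tri([(C,(315.7,130)),(T,(155.6,227.8))]))
E
python3 m1.py
```

```text
[[525.  350.8  77. ]
 [528.9 331.7  77. ]
 [461.6 316.6  77. ]
 [457.6 336.3  77. ]] [493.26684644 333.84703519  77.        ]
yaw 0.21632870298424936
[[569.1 385.2  14. ]
 [584.8 308.1  14. ]
 [441.  272.7  14. ]
 [424.6 353.5  14. ]] [504.87833854 329.8699197   14.        ]
yaw 0.22892325406232455
[493.4284905  334.40073205  69.08495154]
```

View pics/w5c.png

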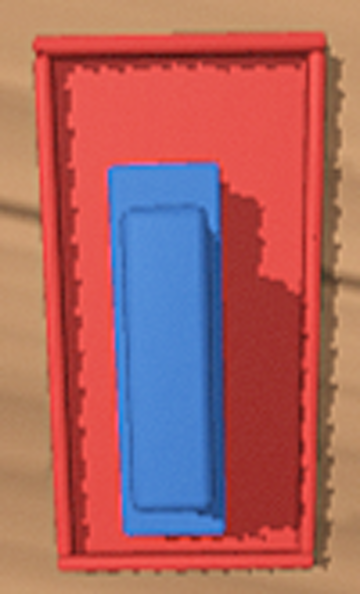

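```bash
python3 p.py 493.3 333.8 60 0.22
```

```text
clock 9.7 at [437.3 320.4 196.1] [3.141e+00 1.000e-03 2.000e-01] F [ 0.8  0.9 -0.7] op 0.998
turn units -0.15 then shift units [ 1.92 -0.03  4.54] min rows 5.0
```

carry_out(rows="1 0 0 0 -0.15; 1 0.96 -0.01 0.5 0; 1 0.96 -0.02 0.5 0; 1 0 0 1 0; 1 0 0 1 0; 1 0 0 0.6 0; 1 0 0 0.5 0; 1 0 0 0.4 0; 1 0 0 0 0; 0 0 0 0 0; 0 0 0 0 0; 0 0 0 0 0", newtons=70)

```text
clock: 11.2
eef_pos: [494.5, 334.8, 61.8]
tcp_rot: [-3.141, -0.001, 0.221]
contact_force: [-0.1, 0.5, -1.0]
opening: 0.376
```

carry_out(rows="0 0 0 0 0; 0 0 0 0 0")

```text
clock: 11.45
eef_pos: [494.3, 334.6, 61.5]
tcp_rot: [-3.142, -0.0, 0.221]
contact_force: [0.3, -0.5, 2.1]
opening: 0.228
```

```bash
python3 snap.py wrist w6;python3 p.py 493.3 333.8 60 0.22
```

```text
clock 11.5 at [494.3 334.7  61.5] [-3.142 -0.     0.221] F [-0.7 -0.5  3.4] op 0.226
turn units 0.0 then shift units [-0.04  0.02  0.05] min rows 1.0
```

View pics/w6.png

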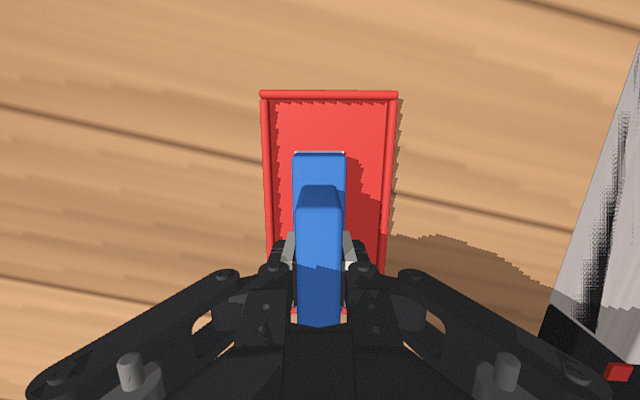

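```bash
cat > pw.py <<'E'
import sys
from p import *
WP=np.array([591.6,19.0]);WY=0.144
def w2(x,y):
    c,s=np.cos(WY),np.sin(WY); return WP+[c*x-s*y,s*x+c*y]
def toW(p):
    d=np.array(p)[:2]-WP;c,s=np.cos(WY),np.sin(WY); return np.array([c*d[0]+s*d[1],-s*d[0]+c*d[1]])
if __name__=='__main__':
    x,y,z=map(float,sys.argv[1:4]); print('now W',toW(r.sense()['eef_pos']).round(1)); plan([*w2(x,y),z],WY)
E
python3 pw.py -3 110 150
```

```text
now W [-51.  326.3]
clock 11.5 at [494.3 334.7  61.5] [-3.142 -0.     0.221] F [-0.7 -0.5  3.4] op 0.226
turn units 0.55 then shift units [ 1.6   7.21 -2.95] min rows 8.0
```

carry_out(rows="0 0 0 -0.5 0; 0 0 0 -1 0; 0 0 0 -1 0; 0 0 0 -0.6 0; 0 0 0 0 0.55; 0 0 0 0 0")

```text
clock: 12.25
eef_pos: [494.0, 334.5, 154.6]
tcp_rot: [-3.142, 0.0, 0.144]
contact_force: [0.4, 0.0, -1.8]
opening: 0.222
```

```bash
python3 pw.py -3 110 150; python3 snap.py wrist w7
```

```text
now W [-51.3 326.3]
clock 12.2 at [494.  334.5 154.6] [-3.142  0.     0.144] F [ 0.4  0.  -1.8] op 0.222
turn units 0.0 then shift units [1.61 7.21 0.15] min rows 8.0
```

View pics/w7.png

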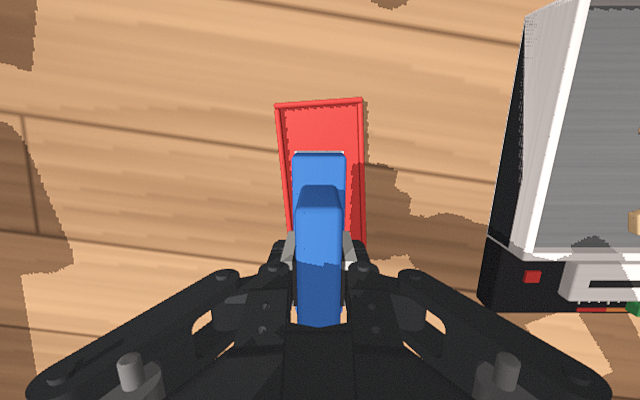

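Scraper is held (handle at about 320,260, tray now empty below). Moving to the middle lane behind the crusts.

carry_out(rows="0 0.2 0.9 0 0; 0 0.2 0.9 0 0; 0 0.2 0.9 0 0; 0 0.2 0.9 0 0; 0 0.2 0.9 0 0; 0 0.2 0.9 0 0; 0 0.2 0.9 0 0; 0 0.2 0.9 0 0; 0 0 0 0 0; 0 0 0 0 0")

```text
clock: 13.55
eef_pos: [572.3, 128.0, 153.9]
tcp_rot: [-3.141, 0.001, 0.144]
contact_force: [-0.3, 0.6, -1.5]
opening: 0.228
```

```bash
python3 pw.py -3 110 103; python3 snap.py wrist w8; python3 snap.py top t8;python3 - <<'E'
from h import *
t=cv2.imread('pics/t8.png');crop(t,220,120,420,280,3.6,'t8c.png')
E
```

```text
now W [ -3.5 110.6]
clock 13.6 at [572.3 128.  153.9] [-3.141e+00  1.000e-03  1.440e-01] F [-0.3  0.6 -1.5] op 0.228
turn units 0.0 then shift units [0.02 0.02 1.7 ] min rows 2.0
```

View pics/w8.png

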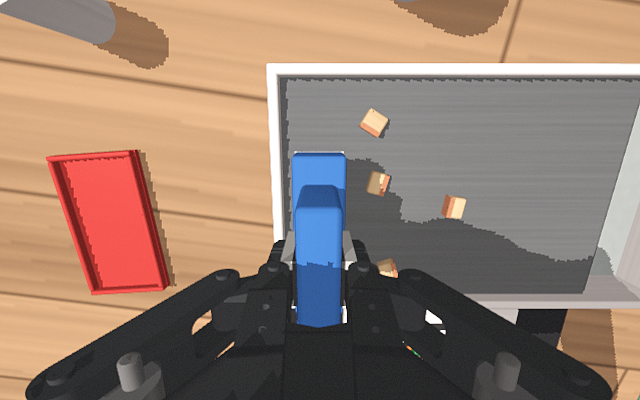

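View pics/t8c.png

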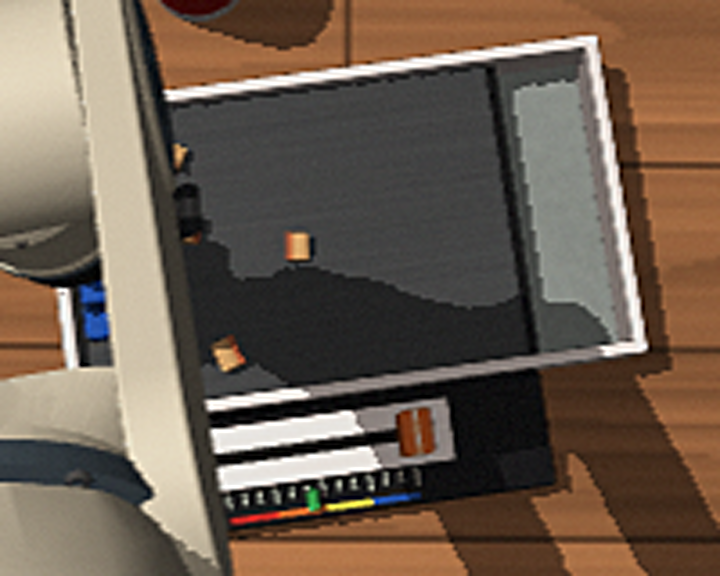

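carry_out(rows="0 0 0 0.7 0; 0 0 0 0.6 0; 0 0 0 0.4 0; 0 0 0 0 0; 0 0 0 0 0")

```text
clock: 14.28
eef_pos: [572.8, 127.8, 103.3]
tcp_rot: [-3.142, -0.0, 0.144]
contact_force: [0.2, 0.2, -1.4]
opening: 0.222
```

carry_out(rows="0 0 0.2 0.03 0; 0 0 0.35 0 0; 0 0 0.35 0 0; 0 0 0.35 0 0; 0 0 0.35 0 0; 0 0 0.35 0 0; 0 0 0.35 0 0; 0 0 0.35 0 0; 0 0 0.35 0 0; 0 0 0.35 0 0; 0 0 0.35 0 0; 0 0 0.35 0 0")

```text
clock: 15.78
eef_pos: [590.2, 6.8, 102.4]
tcp_rot: [-3.142, -0.0, 0.144]
contact_force: [-0.5, -0.6, -2.2]
opening: 0.227
```

carry_out(rows="0 0 0.35 0 0; 0 0 0.35 0 0; 0 0 0.35 0 0; 0 0 0.35 0 0; 0 0 0.35 0 0; 0 0 0.35 0 0; 0 0 0.35 0 0; 0 0 0.35 0 0; 0 0 0.35 0 0; 0 0 0.35 0 0; 0 0 0.35 0 0; 0 0 0.35 0 0")

```text
clock: 17.27
eef_pos: [608.3, -117.9, 102.4]
tcp_rot: [3.142, -0.0, 0.144]
contact_force: [-0.0, 0.2, -2.2]
opening: 0.224
```

```bash
python3 pw.py -3 -140 103; python3 snap.py wrist w9; python3 snap.py scene s9;python3 - <<'E'
from h import *
t=cv2.imread('pics/s9.png');crop(t,240,100,400,290,3,'s9c.png')
E
```

```text
now W [  -3.2 -137.9]
clock 17.3 at [ 608.3 -117.9  102.4] [ 3.142 -0.     0.144] F [-0.   0.2 -2.2] op 0.224
turn units -0.0 then shift units [ 0.01  0.07 -0.02] min rows 1.0
```

View pics/w9.png

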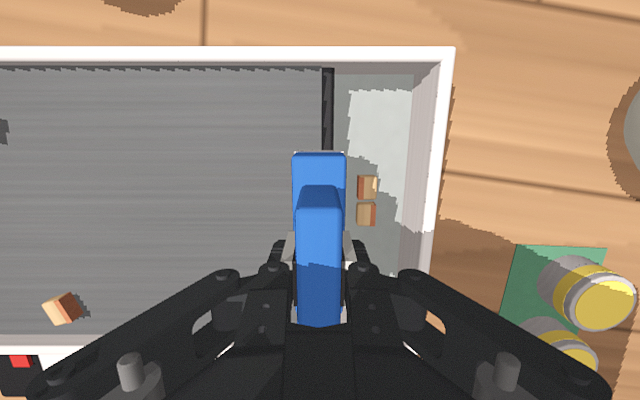

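View pics/s9c.png

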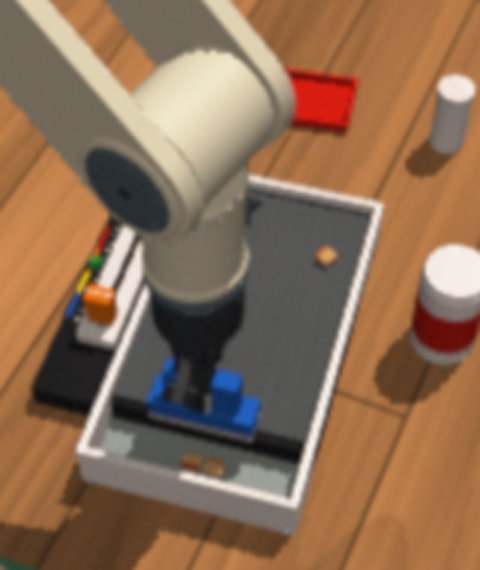

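carry_out(rows="0 0 0 -0.6 0; 0 0 0 -0.7 0; 0 0.15 -0.9 0 0; 0 0.15 -0.9 0 0; 0 0.15 -0.9 0 0; 0 0.2 -0.9 0 0; 0 0.2 -0.9 0 0; 0 0.2 -0.9 0 0; 0 0.2 -0.9 0 0; 0 0.2 -0.9 0 0; 0 0.05 -1 0 0; 0 0 0 0 0")

```text
clock: 18.88
eef_pos: [617.4, 135.0, 142.6]
tcp_rot: [-3.141, -0.001, 0.147]
contact_force: [-0.3, -1.1, -2.1]
opening: 0.225
```

```bash
python3 pw.py 42 110 102.4
```

```text
now W [ 42.1 111.1]
clock 18.9 at [617.4 135.  142.6] [-3.141e+00 -1.000e-03  1.470e-01] F [-0.3 -1.1 -2.1] op 0.225
turn units 0.02 then shift units [-0.    0.04  1.34] min rows 2.0
```

carry_out(rows="0 0 0.04 0.6 0.02; 0 0 0 0.5 0; 0 0 0 0.25 0; 0 0 0 0 0; 0 0 0.2 0 0; 0 0 0.35 0 0; 0 0 0.35 0 0; 0 0 0.35 0 0; 0 0 0.35 0 0; 0 0 0.35 0 0; 0 0 0.35 0 0; 0 0 0.35 0 0")

```text
clock: 20.38
eef_pos: [629.3, 52.4, 101.2]
tcp_rot: [-3.141, -0.001, 0.14]
contact_force: [-0.1, 3.4, 5.7]
opening: 0.227
```

carry_out(rows="0 0 0.35 0 0; 0 0 0.35 0 0; 0 0 0.35 0 0; 0 0 0.35 0 0; 0 0 0.35 0 0; 0 0 0.35 0 0; 0 0 0.35 0 0; 0 0 0.35 0 0; 0 0 0.35 0 0; 0 0 0.35 0 0; 0 0 0.35 0 0; 0 0 0.35 0 0")

```text
clock: 21.88
eef_pos: [646.9, -72.4, 101.2]
tcp_rot: [-3.141, -0.001, 0.14]
contact_force: [-0.6, 2.1, 6.3]
opening: 0.224
```

carry_out(rows="0 0 0.35 0 0; 0 0 0.35 0 0; 0 0 0.35 0 0; 0 0 0.35 0 0; 0 0 0.2 0 0; 0 0 0 0 0")

```text
clock: 22.62
eef_pos: [653.5, -120.6, 101.1]
tcp_rot: [3.141, -0.0, 0.14]
contact_force: [-0.9, -1.4, 5.8]
opening: 0.226
```

```bash
python3 pw.py -42 110 143; python3 snap.py wrist w10
```

```text
now W [  41.2 -147.1]
clock 22.6 at [ 653.5 -120.6  101.1] [ 3.141 -0.     0.14 ] F [-0.9 -1.4  5.8] op 0.226
turn units -0.03 then shift units [-2.77 -8.57 -1.4 ] min rows 9.0
```

View pics/w10.png

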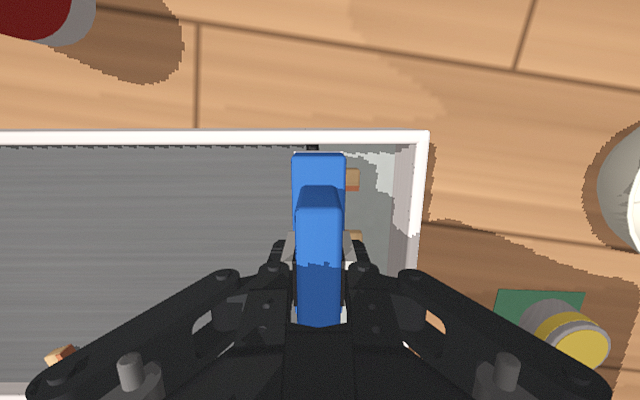

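carry_out(rows="0 0 0 -0.7 0; 0 0 0 -0.7 0; 0 -0.3 -0.95 0 0; 0 -0.3 -0.95 0 0; 0 -0.3 -0.95 0 0; 0 -0.3 -0.95 0 0; 0 -0.3 -0.95 0 0; 0 -0.3 -0.95 0 0; 0 -0.3 -0.95 0 0; 0 -0.3 -0.95 0 0; 0 -0.37 -0.97 0 -0.03; 0 0 0 0 0")

```text
clock: 24.18
eef_pos: [534.4, 124.8, 144.2]
tcp_rot: [-3.141, -0.001, 0.147]
contact_force: [-0.4, 0.0, -1.2]
opening: 0.22
```

```bash
python3 pw.py -42 110 102
```

```text
now W [-41.5 113. ]
clock 24.2 at [534.4 124.8 144.2] [-3.141e+00 -1.000e-03  1.470e-01] F [-0.4  0.  -1.2] op 0.22
turn units 0.02 then shift units [-0.02  0.1   1.41] min rows 2.0
```

carry_out(rows="0 -0.01 0.1 0.6 0.02; 0 0 0 0.5 0; 0 0 0 0.26 0; 0 0 0 0 0; 0 0 0.2 0 0; 0 0 0.35 0 0; 0 0 0.35 0 0; 0 0 0.35 0 0; 0 0 0.35 0 0; 0 0 0.35 0 0; 0 0 0.35 0 0; 0 0 0.35 0 0")

```text
clock: 25.68
eef_pos: [546.3, 41.0, 102.1]
tcp_rot: [-3.142, 0.0, 0.142]
contact_force: [0.4, -0.3, -1.3]
opening: 0.223
```

carry_out(rows="0 0 0.35 0 0; 0 0 0.35 0 0; 0 0 0.35 0 0; 0 0 0.35 0 0; 0 0 0.35 0 0; 0 0 0.35 0 0; 0 0 0.35 0 0; 0 0 0.35 0 0; 0 0 0.35 0 0; 0 0 0.35 0 0; 0 0 0.35 0 0; 0 0 0.35 0 0")

```text
clock: 27.18
eef_pos: [564.2, -83.8, 102.1]
tcp_rot: [-3.142, 0.0, 0.142]
contact_force: [-1.1, 0.5, -2.5]
opening: 0.226
```

carry_out(rows="0 0 0.35 0 0; 0 0 0.35 0 0; 0 0 0.35 0 0; 0 0 0.35 0 0; 0 0 0.2 0 0; 0 0 0 0 0; 0 0 0 -0.6 0; 0 0 0 -1 0; 0 0 0 -1 0; 0 0 0 0 0")

```text
clock: 28.42
eef_pos: [572.7, -130.6, 183.5]
tcp_rot: [3.14, -0.005, 0.143]
contact_force: [0.2, -0.0, -1.7]
opening: 0.224
```

```bash
python3 pw.py -42 110 143; python3 snap.py wrist w11;python3 snap.py scene s11;python3 - <<'E'
from h import *
t=cv2.imread('pics/s11.png');crop(t,170,100,400,330,2.6,'s11c.png')
E
```

```text
now W [ -40.2 -145.4]
clock 28.4 at [ 572.7 -130.6  183.5] [ 3.14  -0.005  0.143] F [ 0.2 -0.  -1.7] op 0.224
turn units -0.01 then shift units [-0.06 -8.51  1.35] min rows 9.0
```

View pics/w11.png

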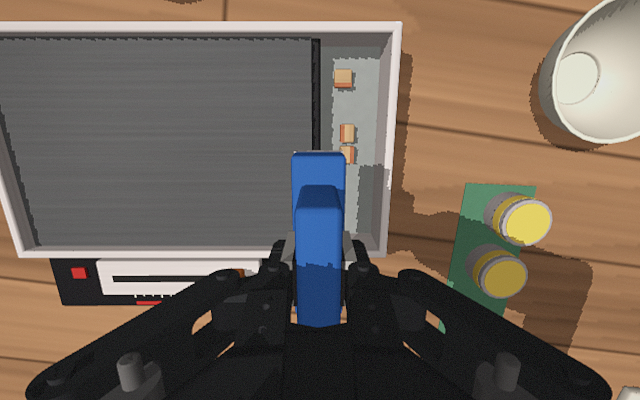

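View pics/s11c.png

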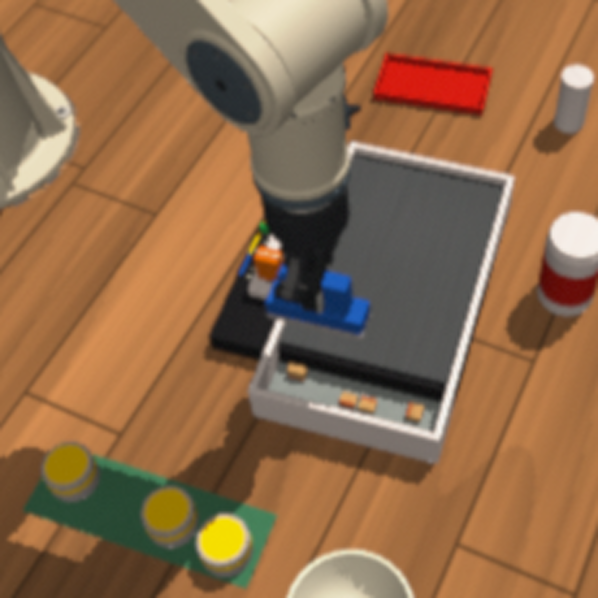

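```bash
python3 p.py 505.5 330.5 180 0.222
```

```text
clock 28.5 at [ 570.9 -130.3  180.5] [ 3.141e+00 -1.000e-03  1.430e-01] F [-0.8 -0.4 -1.1] op 0.226
turn units -0.57 then shift units [  1.26 -15.46   0.02] min rows 16.0
```

carry_out(rows="0 0 0 0 -0.57; 0 0.08 -0.97 0 0; 0 0.08 -0.97 0 0; 0 0.08 -0.97 0 0; 0 0.08 -0.97 0 0; 0 0.08 -0.97 0 0; 0 0.08 -0.97 0 0; 0 0.08 -0.97 0 0; 0 0.08 -0.97 0 0; 0 0.08 -0.97 0 0; 0 0.08 -0.97 0 0; 0 0.08 -0.97 0 0")

```text
clock: 30.02
eef_pos: [525.1, 188.2, 178.8]
tcp_rot: [3.141, 0.002, 0.222]
contact_force: [0.9, -0.8, -2.1]
opening: 0.225
```

carry_out(rows="0 0.08 -0.97 0 0; 0 0.08 -0.97 0 0; 0 0.08 -0.97 0 0; 0 0.08 -0.97 0 0; 0 0.08 -0.97 0 0; 0 0 0 0 0; 0 0 0 0 0")

```text
clock: 30.9
eef_pos: [505.2, 331.4, 179.0]
tcp_rot: [3.141, 0.002, 0.223]
contact_force: [-0.1, -0.6, -1.3]
opening: 0.225
```

```bash
python3 p.py 505.5 330.5 64 0.222; python3 snap.py wrist w12
```

```text
clock 30.9 at [505.2 331.4 179. ] [3.141e+00 2.000e-03 2.230e-01] F [-0.1 -0.6 -1.3] op 0.225
turn units 0.0 then shift units [0.   0.03 3.83] min rows 4.0
```

View pics/w12.png

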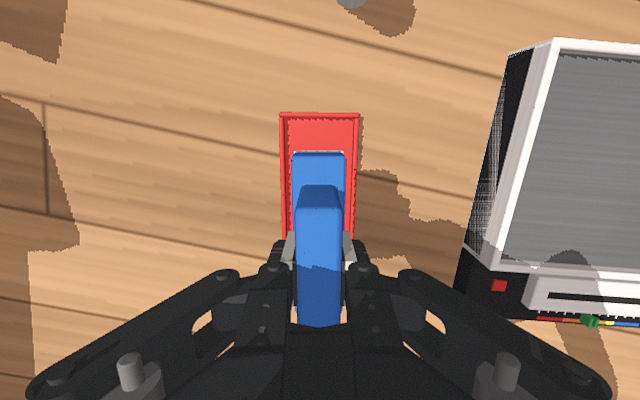

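carry_out(rows="0 0 0.03 1 0; 0 0 0 1 0; 0 0 0 1 0; 0 0 0 0.5 0; 0 0 0 0.35 0; 0 0 0 0 0; 0 0 0 0 0")

```text
clock: 31.82
eef_pos: [506.6, 331.5, 65.5]
tcp_rot: [-3.141, -0.001, 0.222]
contact_force: [0.6, -0.4, -1.7]
opening: 0.223
```

carry_out(rows="0 0 0 0.1 0; 0 0 0 0 0; 0 0 0 0.06 0; 0 0 0 0 0")

```text
clock: 32.33
eef_pos: [506.4, 331.4, 61.1]
tcp_rot: [-3.141, -0.001, 0.222]
contact_force: [-1.9, -1.6, 11.1]
opening: 0.224
```

Touching the tray's floor; release and rise.

carry_out(rows="0.5 0 0 0 0; 0.8 0 0 0 0; 1 0 0 0 0; 1 0 0 0 0; 1 0 0 -0.6 0; 1 0 0 -1 0; 1 0 0 -1 0; 1 0 0 -1 0; 1 0 0 -1 0; 1 0 0 0 0")

```text
clock: 33.58
eef_pos: [507.5, 332.1, 201.5]
tcp_rot: [-3.14, -0.005, 0.222]
contact_force: [0.8, 0.3, -0.6]
opening: 1.0
```

```bash
python3 snap.py wrist w13;python3 snap.py scene s13; python3 p.py 330 -345 200 0.144;python3 - <<'E'
from h import *
t=cv2.imread('pics/s13.png');crop(t,170,100,400,330,2.6,'s13c.png')
E
```

```text
clock 33.7 at [506.  331.2 198.4] [-3.141e+00 -1.000e-03  2.220e-01] F [-0.5 -0.6  0.5] op 1.001
turn units 0.56 then shift units [-9.04 21.46 -0.05] min rows 22.0
```

View pics/w13.png

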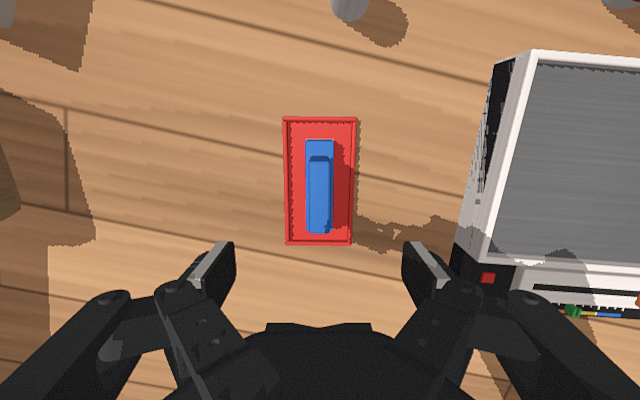

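View pics/s13c.png

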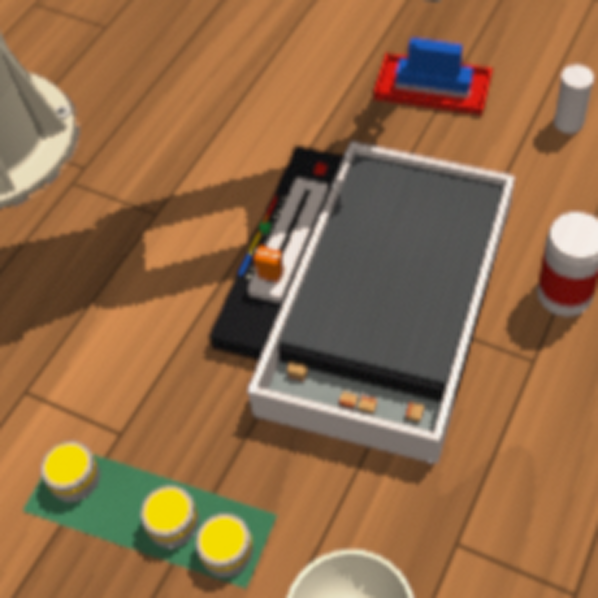

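carry_out(rows="1 0 0 0 0.56; 1 -0.23 0.98 0 0; 1 -0.23 0.98 0 0; 1 -0.23 0.98 0 0; 1 -0.23 0.98 0 0; 1 -0.23 0.98 0 0; 1 -0.23 0.98 0 0; 1 -0.23 0.98 0 0; 1 -0.23 0.98 0 0; 1 -0.23 0.98 0 0; 1 -0.23 0.98 0 0; 1 -0.23 0.98 0 0")

```text
clock: 35.17
eef_pos: [476.3, -0.7, 196.8]
tcp_rot: [-3.141, 0.002, 0.144]
contact_force: [0.4, 0.2, 0.7]
opening: 0.998
```

carry_out(rows="1 -0.23 0.98 0 0; 1 -0.23 0.98 0 0; 1 -0.23 0.98 0 0; 1 -0.23 0.98 0 0; 1 -0.23 0.98 0 0; 1 -0.23 0.98 0 0; 1 -0.23 0.98 0 0; 1 -0.23 0.98 0 0; 1 -0.23 0.98 0 0; 1 -0.23 0.98 0 0; 1 -0.23 0.98 0 0; 1 0 0 0 0")

```text
clock: 36.67
eef_pos: [447.8, -331.9, 196.7]
tcp_rot: [-3.141, 0.001, 0.142]
contact_force: [0.1, 0.7, -0.6]
opening: 0.997
```

```bash
python3 snap.py wrist w14;python3 snap.py top t14; python3 p.py 567.5 -348.6 100 0.144
```

```text
clock 36.8 at [ 447.9 -330.1  196.8] [-3.14e+00  1.00e-03  1.43e-01] F [-0.2 -0.5  1. ] op 1.0
turn units -0.01 then shift units [3.86 1.18 3.23] min rows 4.0
```

View pics/w14.png

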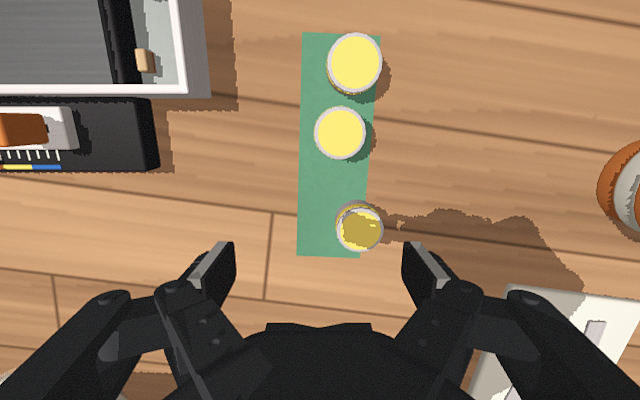

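View pics/t14.png

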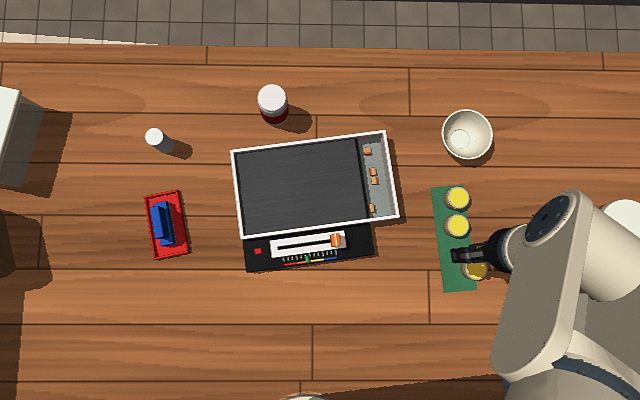

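```bash
python3 - <<'E'
from h import *; import pickle
C=pickle.load(open('pics/w14.pkl','rb'));T=cal('top')
for w,t in [((354.5,64),(458.3,197.7)),((340,132.5),(457.7,225.7)),((361,228),(477,269))]:
    print(onz(C,w,36).round(1),onz(T,t,36).round(1),tri([(C,w),(T,t)]).round(1))
E
```

```text
[ 568.3 -348.2   36. ] [ 567.1 -348.5   36. ] [ 567.4 -347.9   38.2]
[ 505.2 -345.1   36. ] [ 502.1 -344.7   36. ] [ 503.7 -345.9   31.5]
[ 408.4 -384.3   36. ] [ 403.6 -385.5   36. ] [ 403.9 -387.8   26.5]
```

```bash
python3 p.py 568 -348.3 28 0.144
```

```text
clock 36.8 at [ 447.9 -330.1  196.8] [-3.14e+00  1.00e-03  1.43e-01] F [-0.2 -0.5  1. ] op 1.0
turn units -0.01 then shift units [3.88 1.18 5.63] min rows 6.0
```

carry_out(rows="1 0.97 0.3 0.4 0; 1 0.97 0.29 0.4 0; 1 0.97 0.29 0.4 0; 1 0.97 0.3 0.4 0; 1 0 0 1 0; 1 0 0 1 0; 1 0 0 1 0; 1 0 0 0.6 0; 1 0 0 0.4 0; 1 0 0 0 0; 1 0 0 0 0")

```text
clock: 38.15
eef_pos: [569.4, -349.4, 30.7]
tcp_rot: [3.141, -0.001, 0.144]
contact_force: [0.3, -0.5, 0.1]
opening: 0.995
```

```bash
python3 snap.py wrist w15; python3 p.py 568 -348.3 28 0.144
```

```text
clock 38.2 at [ 569.5 -349.4   30.9] [ 3.141e+00 -1.000e-03  1.440e-01] F [0.  0.3 0.5] op 1.002
turn units -0.0 then shift units [-0.04 -0.04  0.1 ] min rows 1.0
```

View pics/w15.png

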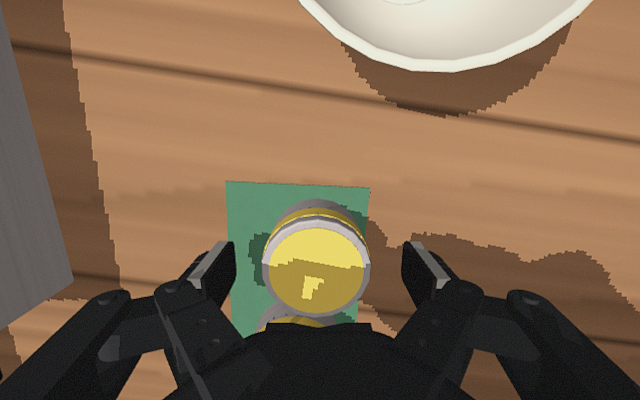

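carry_out(rows="1 -0.03 -0.03 0 0; 0.3 0 0 0 0; 0.3 0 0 0 0; 0.3 0 0 0 0; 0.3 0 0 0 0; 0.3 0 0 0 0; 0.3 0 0 -0.3 0; 0.3 0 0 -0.5 0; 0.3 0 0 -1 0; 0.3 0 0 -1 0; 0.3 0 0 -1 0; 0.3 0 0 0 0", newtons=50)

```text
clock: 39.7
eef_pos: [569.3, -349.2, 147.2]
tcp_rot: [3.138, -0.004, 0.144]
contact_force: [1.2, 0.3, -1.1]
opening: 0.599
```

```bash
python3 snap.py wrist w16; python3 pw.py 55 0 130
```

```text
now W [ -75.7 -360.5]
clock 39.8 at [ 568.4 -348.6  145.3] [ 3.14e+00 -2.00e-03  1.44e-01] F [ 0.8  0.5 -1.7] op 0.588
turn units -0.0 then shift units [  4.36 -12.02   0.51] min rows 13.0
```

View pics/w16.png

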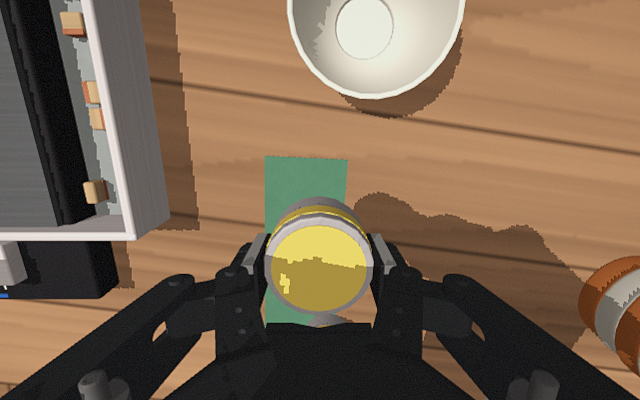

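carry_out(rows="0.3 0.36 -1 0 0; 0.3 0.36 -1 0 0; 0.3 0.36 -1 0 0; 0.3 0.36 -1 0 0; 0.3 0.36 -1 0 0; 0.3 0.36 -1 0 0; 0.3 0.36 -1 0 0; 0.3 0.36 -1 0 0; 0.3 0.36 -1 0 0; 0.3 0.36 -1 0 0; 0.3 0.36 -1 0 0; 0.3 0.36 -1 0 0")

```text
clock: 41.25
eef_pos: [643.6, 27.6, 142.2]
tcp_rot: [-3.141, 0.002, 0.144]
contact_force: [0.9, 0.7, -2.4]
opening: 0.592
```

carry_out(rows="0.3 0 0 0 0; 0.3 0 0 1 0; 0.3 0 0 0.8 0; 0.3 0 0 0.3 0; 0.3 0 0 0 0; 0.3 0 0 0 0")

```text
clock: 42.0
eef_pos: [645.0, 26.3, 81.6]
tcp_rot: [3.141, -0.001, 0.144]
contact_force: [-0.8, -0.1, -1.2]
opening: 0.59
```

```bash
python3 snap.py wrist w17; python3 pw.py 55 0 76
```

```text
now W [54.  -0.3]
clock 42.0 at [645.1  26.4  81.8] [ 3.141e+00 -2.000e-03  1.440e-01] F [ 0.4 -0.9 -1.2] op 0.591
turn units -0.0 then shift units [ 0.03 -0.01  0.19] min rows 1.0
```

View pics/w17.png

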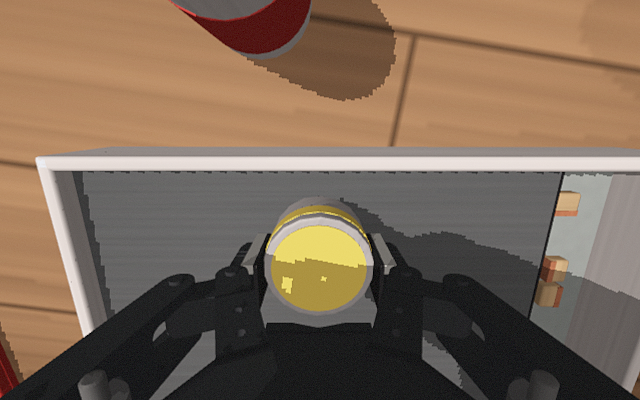

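carry_out(rows="0.3 0 0 0.12 0; 0.3 0 0 0.05 0; 0.3 0 0 0.03 0; 0.3 0 0 0 0")

```text
clock: 42.55
eef_pos: [644.5, 26.6, 75.3]
tcp_rot: [3.142, -0.0, 0.144]
contact_force: [-2.5, -0.4, 4.1]
opening: 0.596
```

carry_out(rows="0.75 0 0 0 0; 1 0 0 0 0; 1 0 0 0 0; 1 0 0 -0.4 0; 1 0 0 -1 0; 1 0 0 -1 0; 1 0 0 -0.6 0; 1 0 0 0 0")

```text
clock: 43.55
eef_pos: [645.4, 26.6, 166.4]
tcp_rot: [3.141, -0.003, 0.144]
contact_force: [0.4, -0.0, -0.2]
opening: 0.999
```

```bash
python3 snap.py wrist w18; python3 p.py 440 -350 165 0.144
```

```text
clock 43.6 at [644.6  26.6 165.1] [ 3.142e+00 -1.000e-03  1.440e-01] F [-1.3  0.6 -0.6] op 1.001
turn units -0.0 then shift units [-8.55 11.44  0.  ] min rows 12.0
```

View pics/w18.png

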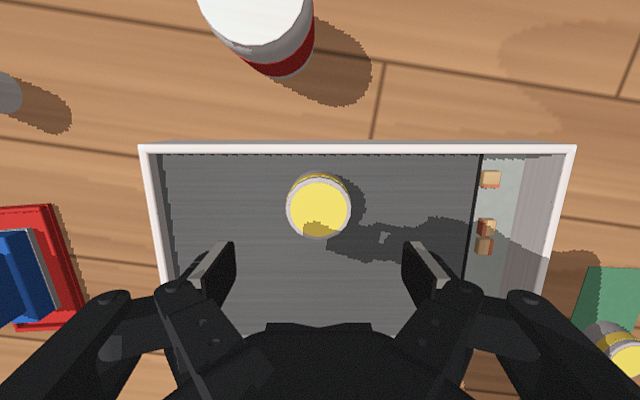

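carry_out(rows="1 -0.71 0.95 0 0; 1 -0.71 0.95 0 0; 1 -0.71 0.95 0 0; 1 -0.71 0.95 0 0; 1 -0.71 0.95 0 0; 1 -0.71 0.95 0 0; 1 -0.71 0.95 0 0; 1 -0.71 0.95 0 0; 1 -0.71 0.95 0 0; 1 -0.71 0.95 0 0; 1 -0.71 0.95 0 0; 1 -0.71 0.95 0 0")

```text
clock: 45.1
eef_pos: [439.2, -349.0, 163.3]
tcp_rot: [-3.14, 0.002, 0.144]
contact_force: [-0.4, -0.9, 0.7]
opening: 1.0
```

carry_out(rows="1 -0.5 0 -0.5 0; 1 -0.5 0 -0.5 0; 1 0 0 0 0")

```text
clock: 45.48
eef_pos: [410.6, -352.7, 196.1]
tcp_rot: [3.14, -0.001, 0.144]
contact_force: [-0.2, 0.2, 0.6]
opening: 0.995
```

```bash
python3 snap.py wrist w19; python3 p.py 504 -345.5 30 0.144
```

```text
clock 45.5 at [ 411.  -352.5  195.6] [ 3.141e+00 -1.000e-03  1.440e-01] F [ 0.6 -0.5  0.6] op 1.0
turn units -0.0 then shift units [3.1  0.21 5.52] min rows 6.0
```

View pics/w19.png

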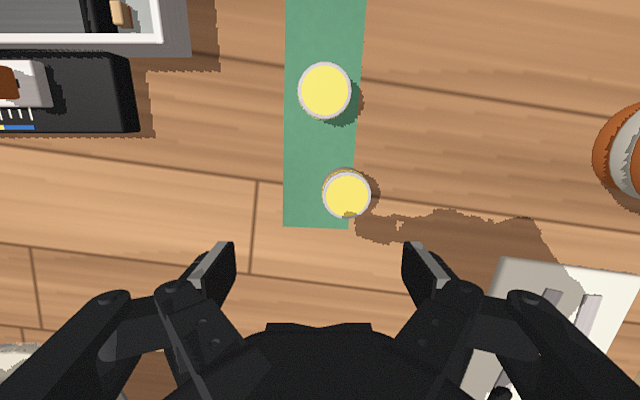

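```bash
python3 - <<'E'
from h import *; import pickle
C=pickle.load(open('pics/w19.pkl','rb'));D=pickle.load(open('pics/w14.pkl','rb'))
for w,t in [((324.5,90),(340,132.5)),((346.5,194),(361,228))]:
    print(onz(C,w,36).round(1),tri([(C,w),(D,t)]).round(1))
E
python3 p.py 504 -345.5 30 0.144
```

```text
[ 505.2 -344.9   36. ] [ 505.2 -345.    36.4]
[ 407.4 -383.2   36. ] [ 407.2 -384.1   33.8]
clock 45.5 at [ 411.  -352.5  195.6] [ 3.141e+00 -1.000e-03  1.440e-01] F [ 0.6 -0.5  0.6] op 1.0
turn units -0.0 then shift units [3.1  0.21 5.52] min rows 6.0
```

carry_out(rows="1 0.8 0.05 0.4 0; 1 0.8 0.05 0.4 0; 1 0.77 0.05 0.4 0; 1 0.77 0.04 0.4 0; 1 0 0 1 0; 1 0 0 1 0; 1 0 0 1 0; 1 0 0 0.5 0; 1 0 0 0.4 0; 1 0 0 0 0; 1 0 0 0 0")

```text
clock: 46.9
eef_pos: [505.4, -345.3, 30.6]
tcp_rot: [3.141, -0.001, 0.144]
contact_force: [-1.3, 0.9, 0.1]
opening: 0.995
```

```bash
python3 snap.py wrist w20; python3 p.py 505 -345 30 0.144
```

```text
clock 47.0 at [ 505.4 -345.4   30.7] [ 3.141e+00 -1.000e-03  1.440e-01] F [0.4 0.4 0.2] op 1.003
turn units -0.0 then shift units [-0.01 -0.01  0.02] min rows 1.0
```

View pics/w20.png

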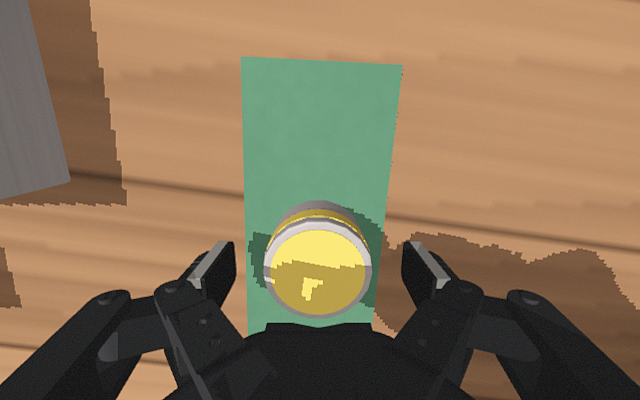

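carry_out(rows="0.3 0 0 0 0; 0.3 0 0 0 0; 0.3 0 0 0 0; 0.3 0 0 0 0; 0.3 0 0 0 0; 0.3 0 0 -0.3 0; 0.3 0 0 -0.5 0; 0.3 0 0 -1 0; 0.3 0 0 -1 0; 0.3 0 0 -1 0; 0.3 0 0 0 0")

```text
clock: 48.32
eef_pos: [506.3, -346.0, 147.1]
tcp_rot: [3.138, -0.004, 0.144]
contact_force: [-0.0, 0.5, -2.2]
opening: 0.591
```

```bash
python3 pw.py 0 0 145
```

```text
now W [-136.8 -349. ]
clock 48.3 at [ 506.3 -346.   147.1] [ 3.138 -0.004  0.144] F [-0.   0.5 -2.2] op 0.591
turn units -0.0 then shift units [  4.56 -11.63   0.07] min rows 12.0
```

carry_out(rows="0.3 0.38 -0.97 0 0; 0.3 0.38 -0.97 0 0; 0.3 0.38 -0.97 0 0; 0.3 0.38 -0.97 0 0; 0.3 0.38 -0.97 0 0; 0.3 0.38 -0.97 0 0; 0.3 0.38 -0.97 0 0; 0.3 0.38 -0.97 0 0; 0.3 0.38 -0.97 0 0; 0.3 0.38 -0.97 0 0; 0.3 0.38 -0.97 0 0; 0.3 0.38 -0.97 0 0")

```text
clock: 49.82
eef_pos: [589.7, 21.2, 143.0]
tcp_rot: [-3.141, 0.001, 0.144]
contact_force: [-0.0, -0.6, -2.1]
opening: 0.592
```

carry_out(rows="0.3 0 0 0 0; 0.3 0 0 1 0; 0.3 0 0 0.8 0; 0.3 0 0 0.3 0; 0.3 0 0 0 0; 0.3 0 0 0 0")

```text
clock: 50.58
eef_pos: [590.8, 20.0, 81.6]
tcp_rot: [3.141, -0.001, 0.144]
contact_force: [-0.8, 0.4, -2.5]
opening: 0.593
```

```bash
python3 snap.py wrist w21; python3 pw.py 0 0 76
```

```text
now W [-0.6  1.2]
clock 50.6 at [590.8  20.1  81.7] [ 3.141e+00 -1.000e-03  1.440e-01] F [-0.2 -0.1 -1.4] op 0.591
turn units -0.0 then shift units [0.02 0.04 0.19] min rows 1.0
```

View pics/w21.png

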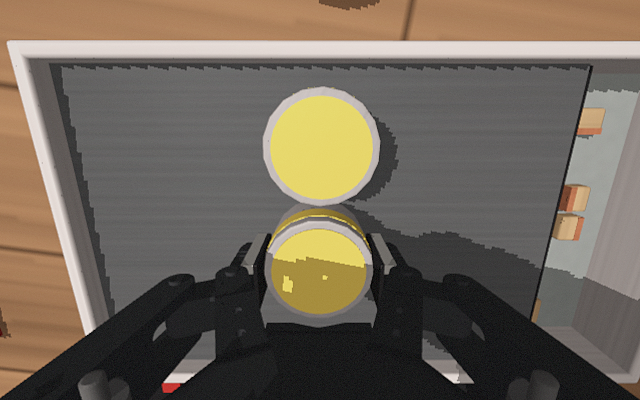

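carry_out(rows="0.3 -0.2 0 0 0; 0.3 0 0 0.12 0; 0.3 0 0 0.05 0; 0.3 0 0 0.03 0; 0.3 0 0 0 0")

```text
clock: 51.25
eef_pos: [584.1, 19.4, 75.5]
tcp_rot: [-3.142, 0.0, 0.144]
contact_force: [-3.2, -0.9, 9.2]
opening: 0.591
```

carry_out(rows="0.75 0 0 0 0; 1 0 0 0 0; 1 0 0 0 0; 1 0 0 -0.4 0; 1 0 0 -1 0; 1 0 0 -1 0; 1 0 0 -0.6 0; 1 0 0 0 0")

```text
clock: 52.25
eef_pos: [585.1, 19.4, 166.3]
tcp_rot: [3.141, -0.003, 0.144]
contact_force: [0.1, -0.6, 0.5]
opening: 1.002
```

```bash
python3 snap.py wrist w22; python3 p.py 360 -378 165 0.0
```

```text
clock 52.3 at [584.4  19.3 165. ] [ 3.141e+00 -1.000e-03  1.440e-01] F [-0.1  0.3 -0.4] op 1.0
turn units 1.03 then shift units [-7.48 13.24  0.  ] min rows 14.0
```

View pics/w22.png

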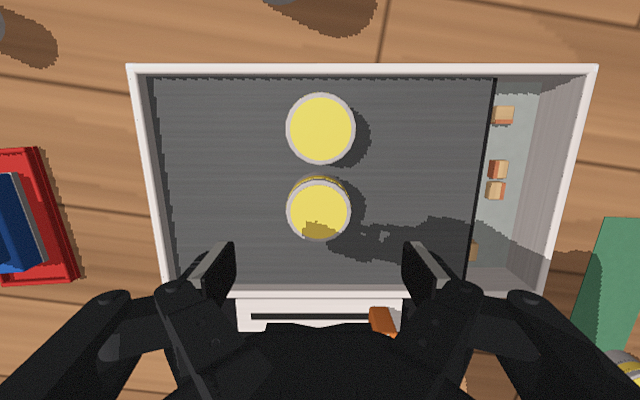

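```bash
python3 p.py 370 -384 165 0.144
```

```text
clock 52.3 at [584.4  19.3 165. ] [ 3.141e+00 -1.000e-03  1.440e-01] F [-0.1  0.3 -0.4] op 1.0
turn units -0.0 then shift units [-9.   12.28  0.  ] min rows 13.0
```

carry_out(rows="1 -0.73 1 0 0; 1 -0.73 1 0 0; 1 -0.73 1 0 0; 1 -0.73 1 0 0; 1 -0.73 1 0 0; 1 -0.73 1 0 0; 1 -0.73 1 0 0; 1 -0.73 1 0 0; 1 -0.73 1 0 0; 1 -0.73 1 0 0; 1 -0.73 1 0 0; 1 -0.73 1 0 0")

```text
clock: 53.8
eef_pos: [374.5, -375.0, 163.4]
tcp_rot: [-3.14, 0.001, 0.144]
contact_force: [0.6, 0.6, -0.2]
opening: 1.002
```

carry_out(rows="1 -0.25 0.3 0 0; 1 0 0 0 0; 1 0 0 0 0")

```text
clock: 54.18
eef_pos: [369.9, -383.5, 164.4]
tcp_rot: [-3.141, 0.0, 0.144]
contact_force: [-0.7, 0.2, 0.2]
opening: 1.0
```

```bash
python3 snap.py wrist w23; python3 p.py 407 -384 30 0.144
```

```text
clock 54.2 at [ 370.  -383.5  164.5] [-3.141  0.     0.145] F [-0.2 -0.4 -0.3] op 1.001
turn units 0.01 then shift units [1.22 0.19 4.48] min rows 5.0
```

View pics/w23.png

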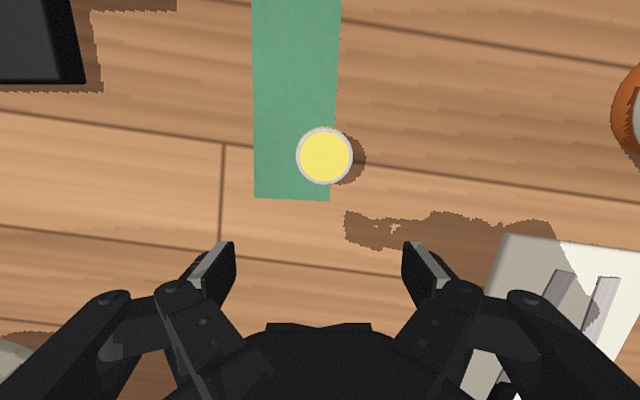

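```bash
python3 - <<'E'
from h import *; import pickle
C=pickle.load(open('pics/w23.pkl','rb'));D=pickle.load(open('pics/w19.pkl','rb'))
print(onz(C,(324.5,155.5),36).round(1),tri([(C,(324.5,155.5)),(D,(346.5,194))]).round(1))
E
```

```text
[ 406.7 -383.5   36. ] [ 406.3 -383.7   31.9]
```

carry_out(rows="1 0.6 0.1 0.4 0; 1 0.61 0.08 0.5 0; 1 0 0 1 0; 1 0 0 1 0; 1 0 0 0.8 0; 1 0 0 0.5 0; 1 0 0 0.2 0; 1 0 0 0 0; 1 0 0 0 0")

```text
clock: 55.35
eef_pos: [406.9, -385.1, 33.6]
tcp_rot: [3.141, -0.001, 0.144]
contact_force: [-0.4, 0.1, -0.6]
opening: 1.0
```

```bash
python3 snap.py wrist w24; python3 p.py 406.6 -383.6 30 0.144
```

```text
clock 55.4 at [ 406.8 -385.2   33.6] [ 3.14e+00 -1.00e-03  1.44e-01] F [-0.   0.6 -0.1] op 1.0
turn units -0.0 then shift units [ 0.   -0.05  0.12] min rows 1.0
```

View pics/w24.png

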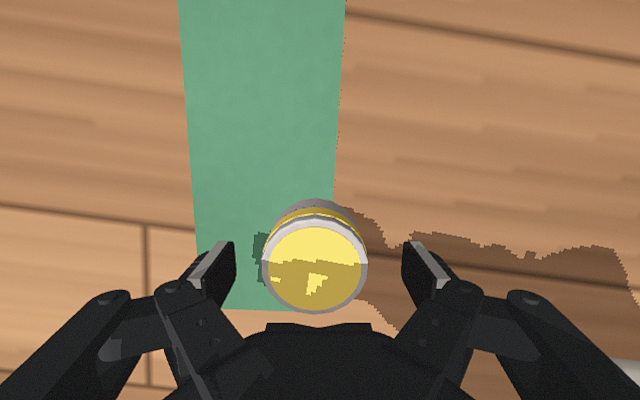

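carry_out(rows="1 0 -0.05 0.1 0; 0.3 0 0 0 0; 0.3 0 0 0 0; 0.3 0 0 0 0; 0.3 0 0 0 0; 0.3 0 0 0 0; 0.3 0 0 -0.3 0; 0.3 0 0 -0.5 0; 0.3 0 0 -1 0; 0.3 0 0 -1 0; 0.3 0 0 -1 0; 0.3 0 0 0 0")

```text
clock: 56.9
eef_pos: [407.4, -384.4, 146.9]
tcp_rot: [3.137, -0.003, 0.144]
contact_force: [-0.4, -0.5, -0.9]
opening: 0.593
```

```bash
python3 pw.py -50 -60 145
```

```text
now W [-240.2 -372.8]
clock 56.9 at [ 407.4 -384.4  146.9] [ 3.137e+00 -3.000e-03  1.440e-01] F [-0.4 -0.5 -0.9] op 0.593
turn units -0.0 then shift units [  6.34 -10.43   0.06] min rows 11.0
```

carry_out(rows="0.3 0.58 -0.95 0 0; 0.3 0.58 -0.95 0 0; 0.3 0.58 -0.95 0 0; 0.3 0.58 -0.95 0 0; 0.3 0.58 -0.95 0 0; 0.3 0.58 -0.95 0 0; 0.3 0.58 -0.95 0 0; 0.3 0.58 -0.95 0 0; 0.3 0.58 -0.95 0 0; 0.3 0.58 -0.95 0 0; 0.3 0.54 -0.93 0 0; 0.3 0 0 0 0")

```text
clock: 58.4
eef_pos: [549.7, -44.6, 143.2]
tcp_rot: [-3.141, 0.001, 0.146]
contact_force: [-0.1, -1.3, -2.1]
opening: 0.596
```

carry_out(rows="0.3 0 0 1 0; 0.3 0 0 0.8 0; 0.3 0 0 0.3 0; 0.3 0 0 0 0; 0.3 0 0 0 0")

```text
clock: 59.02
eef_pos: [550.0, -46.6, 81.6]
tcp_rot: [3.141, -0.001, 0.144]
contact_force: [0.3, 0.2, -1.9]
opening: 0.594
```

```bash
python3 snap.py wrist w25; python3 pw.py -50 -60 76
```

```text
now W [-50.5 -58.9]
clock 59.1 at [550.1 -46.5  81.7] [ 3.141e+00 -1.000e-03  1.440e-01] F [ 0.2  0.1 -0.3] op 0.594
turn units -0.0 then shift units [0.02 0.04 0.19] min rows 1.0
```

View pics/w25.png

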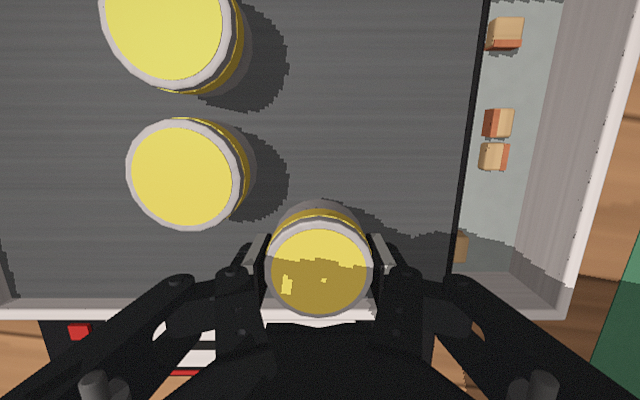

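carry_out(rows="0.3 0 0 0.12 0; 0.3 0 0 0.05 0; 0.3 0 0 0.03 0; 0.3 0 0 0 0")

```text
clock: 59.58
eef_pos: [549.5, -46.3, 75.2]
tcp_rot: [3.142, 0.0, 0.144]
contact_force: [-3.0, 0.0, 4.5]
opening: 0.592
```

carry_out(rows="0.75 0 0 0 0; 0.85 0 0 0 0; 0.85 0 0 0 0; 0.85 0 0 -0.4 0; 0.85 0 0 -1 0; 1 0 0 -1 0; 1 0 0 -0.6 0; 1 0 0 0 0")

```text
clock: 60.58
eef_pos: [550.4, -46.4, 166.2]
tcp_rot: [3.141, -0.003, 0.144]
contact_force: [-0.1, -0.3, 0.1]
opening: 1.001
```

```bash
python3 snap.py wrist w26; python3 pw.py -153 -30 200; python3 pw.py -133 -60 76
```

```text
now W [-50.9 -58.6]
clock 60.6 at [549.6 -46.3 165. ] [ 3.141e+00 -1.000e-03  1.440e-01] F [ 1.1 -0.6 -1.3] op 1.0
turn units -0.0 then shift units [-3.4  -0.95 -1.17] min rows 4.0
now W [-50.9 -58.6]
clock 60.6 at [549.6 -46.3 165. ] [ 3.141e+00 -1.000e-03  1.440e-01] F [ 1.1 -0.6 -1.3] op 1.0
turn units -0.0 then shift units [-2.74  0.05  2.97] min rows 3.0
```

View pics/w26.png

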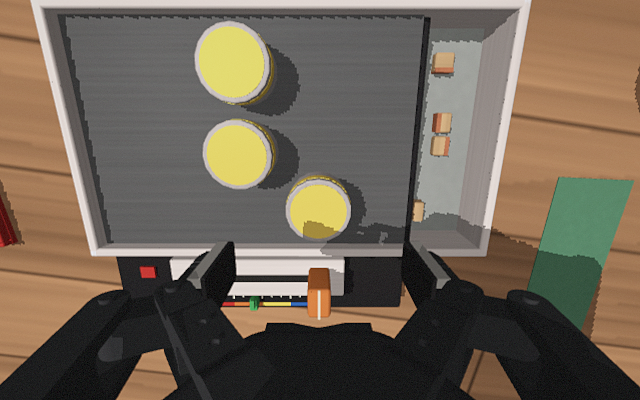

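```bash
python3 pw.py -215 8 150
```

```text
now W [-50.9 -58.6]
clock 60.6 at [549.6 -46.3 165. ] [ 3.141e+00 -1.000e-03  1.440e-01] F [ 1.1 -0.6 -1.3] op 1.0
turn units -0.0 then shift units [-5.47 -2.22  0.5 ] min rows 6.0
```

carry_out(rows="1 -0.91 -0.37 0 0; 1 -0.91 -0.37 0 0; 1 -0.91 -0.37 0 0; 1 -0.91 -0.37 0 0; 1 -0.91 -0.37 0.2 0; 1 -0.91 -0.37 0.3 0; 1 0 0 0 0; 1 0 0 0 0")

```text
clock: 61.62
eef_pos: [378.4, -3.9, 149.6]
tcp_rot: [3.142, -0.0, 0.144]
contact_force: [-0.2, -0.7, 0.4]
opening: 1.002
```

```bash
python3 snap.py wrist w27; python3 pw.py -133 -60 76;python3 - <<'E'
from h import *
t=cv2.imread('pics/w27.png');crop(t,230,100,430,250,4,'w27c.png')
E
```

```text
now W [-213.9    7.8]
clock 61.7 at [378.7  -3.9 149.7] [ 3.142 -0.     0.144] F [-0.2 -0.3  0.1] op 0.999
turn units -0.0 then shift units [2.7  2.26 2.46] min rows 3.0
```

View pics/w27c.png

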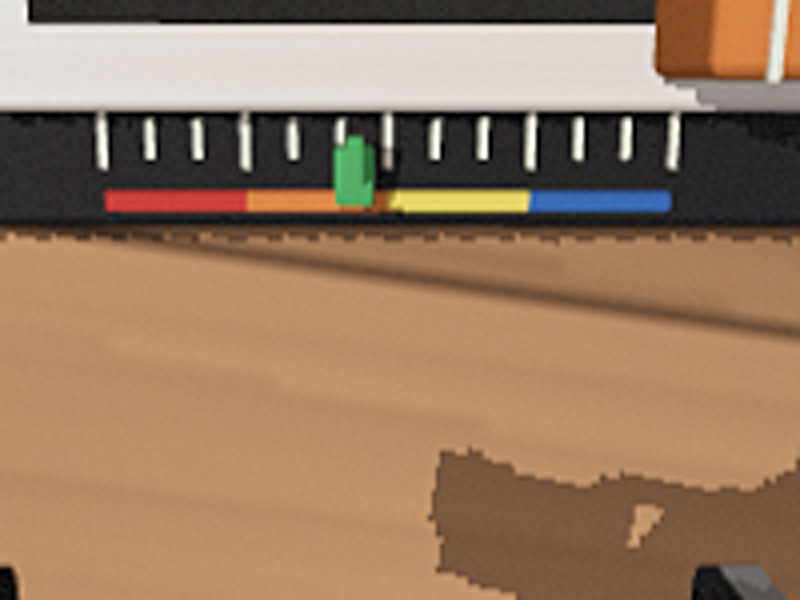

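carry_out(rows="1 0.9 0.75 0 0; 1 0.9 0.75 0 0; 1 0.9 0.76 0 0; 1 0 0 1 0; 1 0 0 0.8 0; 1 0 0 0.6 0; 1 0 0 0 0; 0 0 0 0 0; 0 0 0 0 0; 0 0 0 0 0; 0 0 0 0 0; 0 0 0 0 0", newtons=30)

```text
clock: 63.18
eef_pos: [468.0, -58.9, 78.4]
tcp_rot: [-3.141, -0.001, 0.143]
contact_force: [-1.7, 4.7, 6.1]
opening: 0.225
```

```bash
python3 snap.py wrist w28; python3 pw.py -133 7.3 77
```

```text
now W [-133.5  -59.3]
clock 63.2 at [468.  -58.9  78.4] [-3.141e+00 -1.000e-03  1.440e-01] F [-1.3  4.5  7.1] op 0.232
turn units -0.0 then shift units [ 0.02 -2.22  0.05] min rows 3.0
```

View pics/w28.png

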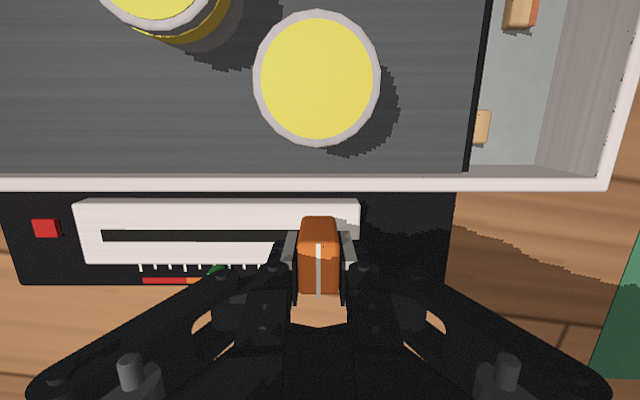

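carry_out(rows="0 0 -0.5 0 0; 0 0 -0.5 0 0; 0 0 -0.5 0 0; 0 0 -0.5 0 0; 0 0 -0.24 0 0; 0 0 0 0 0; 0 0 0 0 0")

```text
clock: 64.1
eef_pos: [458.5, 7.5, 78.4]
tcp_rot: [-3.142, -0.001, 0.144]
contact_force: [-0.8, 1.1, 6.0]
opening: 0.225
```

```bash
python3 pw.py -133 7.8 77
```

```text
now W [-133.4    7.7]
clock 64.1 at [458.5   7.5  78.4] [-3.142e+00 -1.000e-03  1.440e-01] F [-0.8  1.1  6. ] op 0.225
turn units 0.0 then shift units [ 0.01 -0.    0.05] min rows 1.0
```

Release, rise, back off and look.

carry_out(rows="0.5 0 0 0 0; 0.8 0 0 0 0; 1 0 0 0 0; 1 0 0 -0.6 0; 1 0 0 -1 0; 1 0 0 -0.8 0; 1 -0.8 0 0 0; 1 -0.8 0 0 0; 1 -0.8 0 0 0; 1 0 0 0 0; 1 0 0 0 0")

```text
clock: 65.47
eef_pos: [387.9, -3.2, 150.1]
tcp_rot: [3.141, -0.001, 0.144]
contact_force: [-0.3, 1.4, 1.0]
opening: 1.003
```

```bash
python3 snap.py wrist w29; python3 snap.py top t29;python3 snap.py scene s29; python3 pw.py -133 7.8 77;python3 - <<'E'
from h import *
t=cv2.imread('pics/w29.png');crop(t,230,100,430,250,4,'w29c.png')
t=cv2.imread('pics/s29.png');crop(t,150,90,400,330,2.4,'s29c.png')
E
```

```text
now W [-204.9    7.4]
clock 65.6 at [387.8  -3.1 149.9] [ 3.142e+00 -1.000e-03  1.440e-01] F [ 0.4 -0.6  0. ] op 0.998
turn units -0.0 then shift units [ 2.4  -0.01  2.43] min rows 3.0
```

View pics/w29c.png

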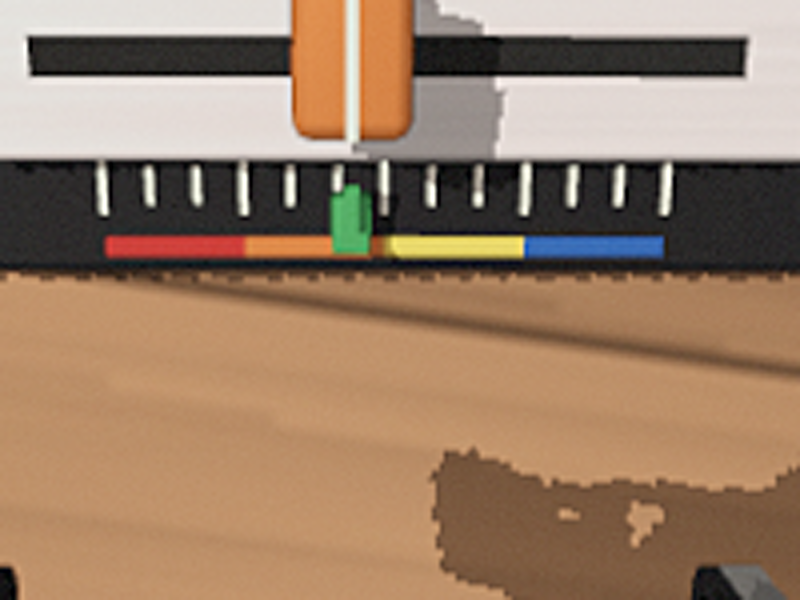

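View pics/s29c.png

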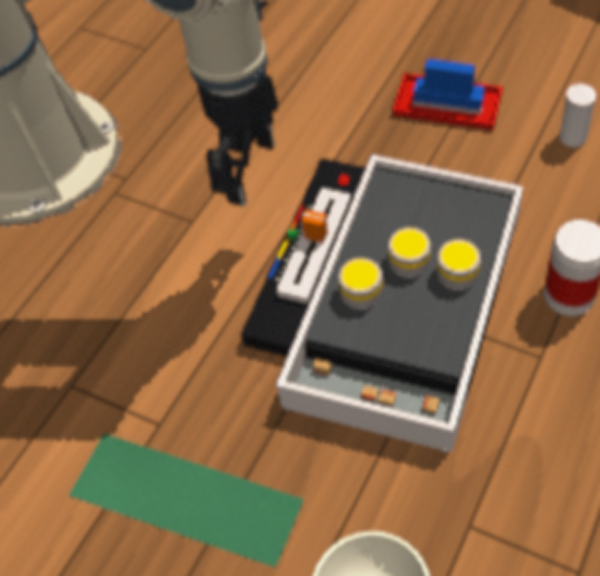

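View pics/t29.png

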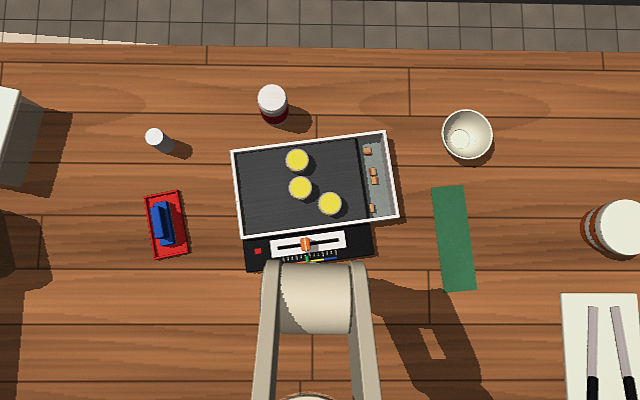

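```bash
python3 -c "
from rig import r
print(r.sense()['clock'],r.sense()['qvel'].round(3)); print(r.sign_off())"
```

```text
65.625 [ 0.001  0.001  0.005  0.     0.001 -0.001]
the job is handed in; nothing more can be done
None
```

I finished the whole job and handed it in at 65.6 s. No verdict was reported, and no check had failed by then.

- **Heat off:** I slid the heat slider to its off stop, which showed as about 26 N of push at the stop.
- **Crusts:** I scraped all 4 crusts into the trough in three lanes with the scraper block. The fingers did not touch any of them.
- **Scraper:** It went back upright in the red tray and was released there.
- **Tins:** All 3 tins stand on the plate, about 45 mm up. One had been knocked about 45 mm aside on the mat before I picked it up, so I measured it again first.
- **Keep-warm:** I then slid the heat up 67 mm to the green clip.

In the last wrist view the slider's line and the clip are about 1 pixel of an enlarged view apart, well under 1 mm. The last views also show the crusts in the trough, the tins upright, the scraper in its tray and the bystanders where they were. The gripper is open and clear of everything.

The different estimates of the clip's position disagreed by about 1 mm (7.0 to 8.3 mm in the warmer's y). I used a value in the middle, and the tolerance is 4 mm.

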